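# Lock the window collar of a vibration test unit and hold the probe in its slot

## Task

Turn the lock collar on top of the test unit anticlockwise by its upright peg until its lever points at the red mark, and leave it locked there. Then take the blue-handled probe out of the stand and, without forcing it, lower its blade through the slot in the middle of the collar until the yellow band on the blade is level with the slot, and finish while still gripping it there, steady and upright. Leave the orange-handled spare probe in its stand and everything else on the table where it is.

Things in the scene. Friction and masses are not known exactly. Their poses are not given: they have to be found in the camera images.
- slot (a point): Centre of the slot's mouth in the unit's flat top face, 88 mm above the table, also on the collar's axis; z up, x along the slot, y across it. The slot, rimmed black, is 38 x 10 mm (2 mm longer and 2 mm wider in all than the probe's blade), chamfered 1.5 mm, through an 8 mm top plate; hollow below, 70 mm free depth under the mouth.
- unit: Test unit: aluminium box 150 x 150 mm, top face at 88 mm, on a dark round adapter plate of 240 mm diameter, 18 mm thick. Fixed. Origin on the table under its centre; x along the slot.
- collar (a joint): Turn of the black lock collar (84 mm outside, 60 mm inside diameter, 10 mm tall, on the unit's top around the slot), rad: 0 at the open stop, growing anticlockwise from above, 1.2 when its lever points exactly at the red mark (locked), 1.5 at the far stop past the mark. Starts between 0 and 0.45; light friction (0.12 N m, about 2 N at the peg), stays where left.
- collar_peg (a point): On the axis of the upright steel peg on the collar's lever, 36 mm above the unit's top face. The peg is round, 14 mm in diameter, 54 mm from the collar's axis, its top 50 mm above the top face. The lever under it is 14 mm wide with a white line along it, ends 63 mm from the axis, its top 10 mm above the top face.
- lock_mark (a point): Centre of the red mark, a flat 11 x 8 mm patch on the unit's top face, 69 mm from the collar's axis.
- probe_grip (a point): Centre of the probe's blue handle: 30 (x) x 14 (y) x 60 mm tall, z up. Below it a black flange 48 x 30 x 4 mm, underside 34 mm below this point, then a steel blade 36 (x) x 8 (y) x 60 mm, foot rounded, tip 94 mm below this point. About 0.12 kg. Starts upright, flange resting on the stand, blade hanging in a loose hole. May go in the slot either way round.
- probe_band (a point): Centre of the yellow band, 12 mm tall, painted round the probe's blade 30 mm above the tip and 64 mm below the centre of the handle; same axes as the handle.
- stand: White fixed stand, 170 mm (along its x) x 64 mm x 66 mm tall, origin under its centre; two holes of 40 x 18 mm lie 45 mm either side of the centre along x, one for each probe. Which probe is in which varies.
- spare_grip (a point): Centre of the orange handle of the spare probe in the other hole: same shape, but its blade is 14 mm thick and does not fit the slot. To be left alone.
- wash_bottle: Clear wash bottle with blue cap, 62 mm diameter, 182 mm tall, origin under its centre. Bystander.
- glue_bottle: Small white glue bottle, 32 mm diameter, 85 mm tall, origin under its centre. Bystander.
- cup: White cup, 64 mm diameter, 50 mm tall, origin under its centre. Bystander.
- wrench: Steel wrench lying on the table along its x, origin under its centre. Bystander.
- screwdriver: Screwdriver lying on the table along its x, origin under its centre. Bystander.
- tape_roll: Amber roll, 80 mm diameter, 20 mm tall, lying flat, origin under its centre. Bystander.
Mind the look-alikes: they are no part of the job. What is shaped like the part that bears probe_grip but turquoise is not meant. There is more than one size of the unit; the one meant has the size given above.

How it is judged:
By the outcome, as a careful person would: the job done as asked, in the order asked, and still so for the second after the job is handed in, while the arm keeps its last pose, push and grip.
It also fails if it takes over 64 s, if anything falls off the work surface, if the arm or the gripper's body presses on something with over 40 N, if the wrist force passes 120 N, or if a joint passes its speed limit or range.

## Robot

A 6-joint arm with a two-finger parallel gripper is mounted at the origin on the work surface. World frame = base frame: x ahead of the robot, y to its left, z up, the work surface at z = 0. Lengths are in m, angles in rad, forces in N, time in s.
With the tool pointing down it reaches from about 0.35 to 0.975 m from the base axis. Payload 4.9 kg.
Tool frame: the origin (TCP) lies at the very end of the fingers, on their centre line; the grasp point (between the pads) lies 19 mm behind it; x points along the fingers, z is the direction in which the jaws open and shut, and the axes are right-handed (so a half turn about x gives the same grasp; the last joint's range is limited). The gripper opens to 85 mm and grips with 20 to 120 N. Pads are 22 mm wide; open, the fingers measure 114 mm over their backs; the gripper's body (76 mm by 85 mm) begins 54 mm behind the grasp point. The pads swing forward as they close: fully open they stand 13 mm farther back than shut.
Start: joints at [1.206, 0.053, 1.613, -0, 1.476, -0.119], TCP at [0.152, 0.606, 0.231] pointing down, gripper open.
Joint ranges: [-3.01, 3.01], [-1.01, 2.22], [0.06, 2.58], [-1.02, 4.17], [0.09, 2.62], [-3.14, 3.14]. Speed limits (rad/s): [2.57, 2.57, 3.14, 3.14, 3.14, 3.14].

## Interface

Orientations are given as a rotation vector (axis times angle).
In Python, from station import ctrl, imaging gives the robot as it stands. The module is installed in compiled form; this text tells all that it offers.
- The arm moves only by the shell command python3 -m jog 'ROWS' [FORCE]. ROWS is JSON, a list that holds one entry, the list of rows, each a list of 5 numbers: the shift along the tool's x, y, z in m, then the turn about the tool's x in rad, then the closure, from -1 (fully open) to 1 (shut). A call has 1 to 12 rows; each row is the pose to reach, as a shift and turn from the pose measured when the call began, along the tool's axes at that moment; what a row does not reach only later rows make up. A row lasts 1/10 s, in which the tool goes at most 50 mm and 8.59 degrees, less where a joint would pass 70% of its speed; a pose out of reach is approached as far as the arm can. A call with a gripper value outside its range is refused whole. The fingers move at their own pace and stop on an object; FORCE is the grip in N (left out, the last holds). Time passes only in rows, so rows that repeat a pose let the fingers close. It gives the time, the measured TCP pose, the force and the opening at its end, in the units of the state.
- ctrl.get_obs(): the state, without advancing time (a new reading comes with each control period).
- imaging.get_image(name): name is "side" or "top" or "wrist"; returns a dict with "color" (384x512x3 uint8, red, green, blue), "intrinsics" (3x3 intrinsics, pixels), "R" (3x3) and "t" (3): a world point X has camera coordinates R X + t. Camera axes: x right, y down, z forward; pixel columns grow to the right and rows downward; lengths in m; the calibration is good to about 2 mm. A picture is of the moment at which its call begins. There is no depth.
- ctrl.finish_job(): hands the job in, once; it reports no verdict.
The state is a dict: "t": time; "q": joint angles; "dq": joint speeds; "effort": joint torques, N m; "tool_pos": TCP position; "tool_rot": TCP orientation; "contact_force": force on the tool from outside, world axes, zero at the start; "wrist_torque": the same for the moment, N m; "opening": finger opening in m.
Only numpy, scipy, OpenCV 4.12 (cv2) and the standard library are available. Lean on these libraries where they do the work, as an engineer would, in place of code of your own. Each camera call takes 0.05 s, during which the arm holds its last target.

## Working session

There is one attempt and no reset: what is moved stays moved. The work goes in short steps, Python scripts to look and compute and a shell command to move; the robot and the scene stay as the last step left them, time stands still between calls to the robot, and variables do not carry over. Pictures are saved under pics/ and viewed, and the job is handed in when it is done.

```bash
mkdir -p pics; ls
python3 - <<'E'
from station import ctrl, imaging
import cv2,numpy as np,pickle
o=ctrl.get_obs(); print({k:np.round(v,4).tolist() for k,v in o.items()})
for n in ["side","top","wrist"]:
    im=imaging.get_image(n); pickle.dump(im,open(f"pics/{n}0.pkl","wb"))
    cv2.imwrite(f"pics/{n}0.png",cv2.resize(im["color"][:,:,::-1],(768,576)))
    print(n,im["intrinsics"].tolist(),np.round(im["R"],3).tolist(),im["t"])
E
```

```text
pics
{'t': 0.0, 'q': [1.206, 0.0534, 1.6143, 0.0, 1.476, -0.119], 'dq': [-0.0002, -0.0006, 0.0, -0.0014, 0.002, 0.0012], 'effort': [0.0001, -39.3692, -37.0174, -0.0, 0.007, 0.0], 'tool_pos': [0.1518, 0.6056, 0.23], 'tool_rot': [-1.0274, 1.3173, 1.0257], 'contact_force': [0.3183, -0.1756, -0.508], 'wrist_torque': [-0.0379, 0.0057, -0.0121], 'opening': 0.0855}
side [[453.09097990102975, 0.0, 248.15704044314185], [0.0, 453.09097990102975, 186.31544741928315], [0.0, 0.0, 1.0]] [[0.9, -0.435, 0.014], [-0.311, -0.664, -0.68], [0.305, 0.608, -0.733]] [-0.50507537  0.19779664  1.15122423]
top [[383.4127814632567, 0.0, 258.1618079994736], [0.0, 383.4127814632567, 194.991949723105], [0.0, 0.0, 1.0]] [[0.041, -0.999, 0.005], [-0.973, -0.041, -0.226], [0.226, 0.005, -0.974]] [-0.05846604  0.56825564  1.07240809]
wrist [[283.0593451225395, 0.0, 252.85956183835773], [0.0, 283.0593451225395, 192.94954607197346], [0.0, 0.0, 1.0]] [[0.243, 0.97, -0.003], [0.936, -0.234, 0.264], [0.255, -0.067, -0.965]] [-0.62415077 -0.03340025  0.37954251]
```

View pics/side0.png

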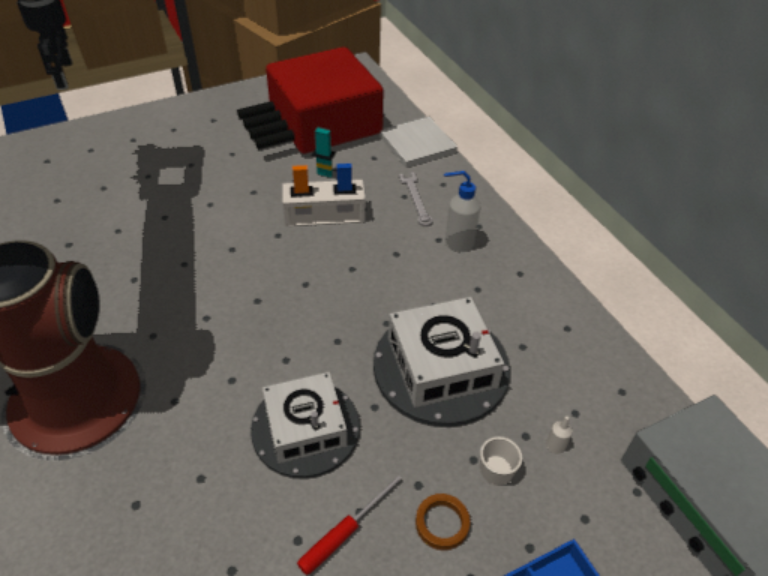

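View pics/top0.png

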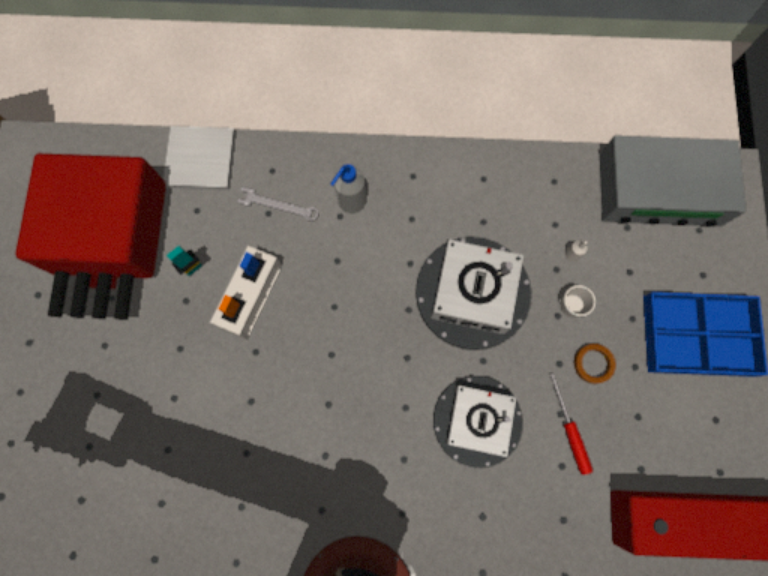

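View pics/wrist0.png

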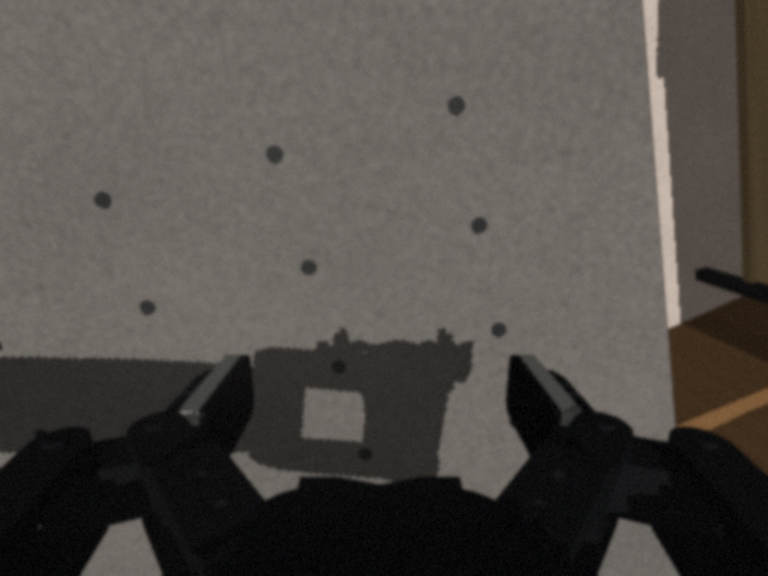

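The top view shows the larger unit's collar at about (480,283), the smaller unit at (483,421) and the stand at (246,290), with the blue probe on its upper end. I'll zoom in to measure.

```bash
cat > h.py <<'E'
import numpy as np,cv2,pickle
from scipy.spatial.transform import Rotation as Rot
def ray(im,u,v,z):
    K,R,t=im["intrinsics"],np.array(im["R"]),np.array(im["t"])
    d=R.T@np.linalg.inv(K)@np.array([u,v,1.]); c=-R.T@t
    return c+d*(z-c[2])/d[2]
def proj(im,X):
    p=np.array(im["intrinsics"])@(np.array(im["R"])@np.array(X)+np.array(im["t"])); return p[:2]/p[2]
def crop(im,u0,v0,w,h,s,fn):
    c=im["color"][v0:v0+h,u0:u0+w,::-1]
    cv2.imwrite(fn,cv2.resize(c,None,fx=s,fy=s,interpolation=cv2.INTER_CUBIC))
def tri(obs):
    A=[];b=[]
    for im,u,v in obs:
        K,R,t=im["intrinsics"],np.array(im["R"]),np.array(im["t"])
        n=np.linalg.inv(K)@np.array([u,v,1.])
        for i in range(2):
            r=R[i]-n[i]*R[2]; A.append(r); b.append(-(t[i]-n[i]*t[2]))
    X,*_=np.linalg.lstsq(np.array(A),np.array(b),rcond=None); return X
E
python3 - <<'E'
from h import *
s=pickle.load(open("pics/side0.pkl","rb"));t=pickle.load(open("pics/top0.pkl","rb"))
crop(t,270,150,90,90,6,"pics/tu.png"); crop(t,130,155,70,75,8,"pics/ts.png")
crop(s,245,190,100,95,6,"pics/su.png"); crop(s,180,75,80,80,7,"pics/ss.png")
a=[cv2.imread(f"pics/{n}.png") for n in ("tu","su","ts","ss")]
a=[cv2.resize(x,(400,int(x.shape[0]*400/x.shape[1])))[:300+100] for x in a]
E
```

```text
(no output)
```

View pics/tu.png

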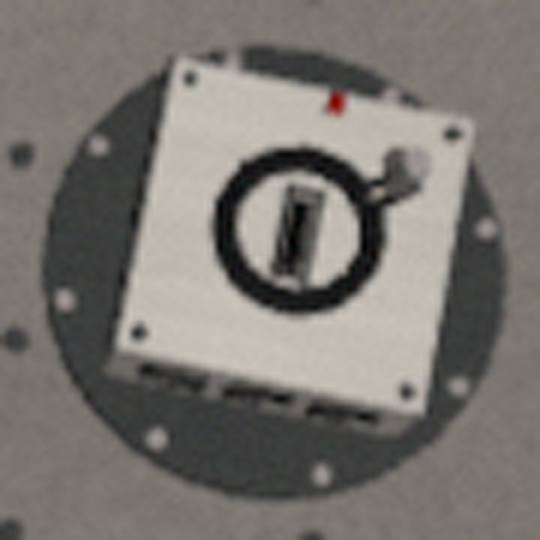

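View pics/su.png

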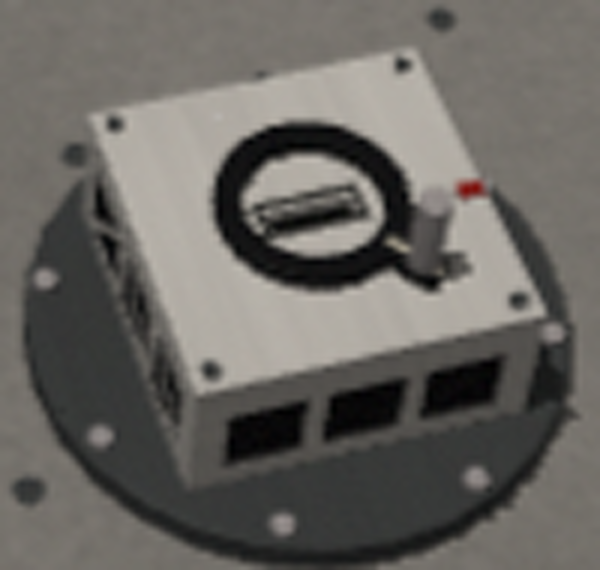

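View pics/ts.png

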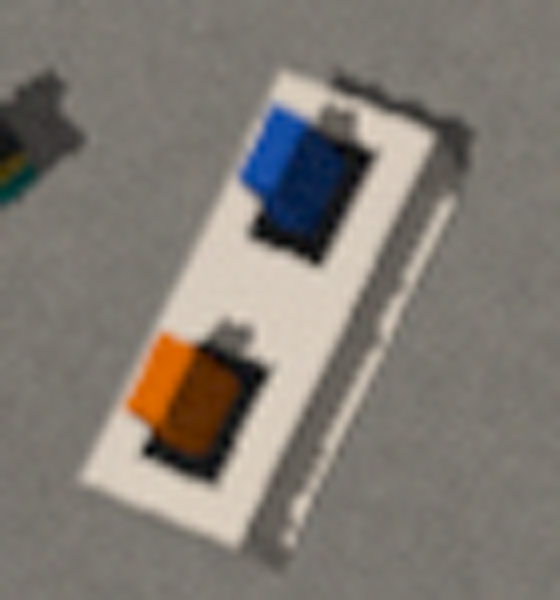

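View pics/ss.png

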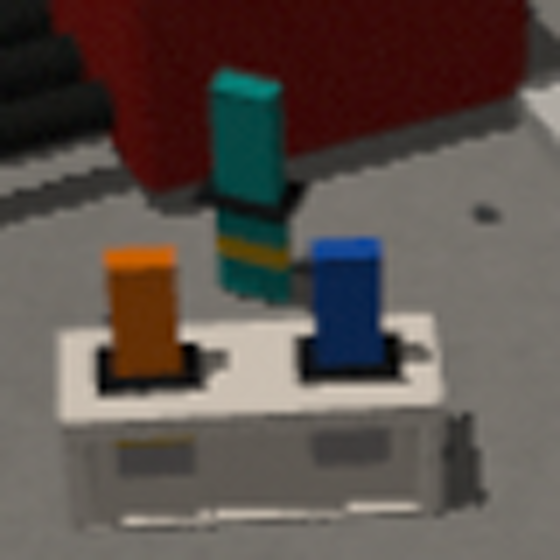

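```bash
cat > fit.py <<'E'
from h import *
from scipy.optimize import least_squares
s=pickle.load(open("pics/side0.pkl","rb"));t=pickle.load(open("pics/top0.pkl","rb"))
P=lambda c,u0,v0,k:((c[0]+.5)/k+u0-.5,(c[1]+.5)/k+v0-.5)
T=lambda c:P(c,270,150,6); S=lambda c:P(c,245,190,6)
# simple rays
for n,c,z in [("slot",(298,232),.088),("mark",(336,102),.088),("pegtop",(413,160),.138),("TL",(177,57),.088),("TR",(474,121),.088),("BR",(424,415),.088),("BL",(120,345),.088)]:
    print("top",n,ray(t,*T(c),z).round(4))
for n,c,z in [("slot",(312,211),.088),("mark",(471,189),.088),("pegtop",(435,197),.138),("A",(90,115),.088),("B",(416,48),.088),("C",(548,316),.088),("D",(195,395),.088)]:
    print("side",n,ray(s,*S(c),z).round(4))
TT=lambda c:P(c,130,155,8); SS=lambda c:P(c,180,75,7)
for n,c,z in [("1",(282,68),.066),("2",(438,130),.066),("3",(238,550),.066),("4",(80,482),.066),("blue top",(270+12,125),.134),("flangeBL",(250,238),.070),("flangeBR",(322,265),.07),("flangeTR",(376,152),.07)]:
    print("top",n,ray(t,*TT(c),z).round(4))
for n,c,z in [("1",(58,330),.066),("2",(435,315),.066),("3",(445,403),.066),("4",(60,422),.066),("fl L",(298,383),.066),("fl R",(402,374),.066),("handle top",(346,250),.130)]:
    print("side",n,ray(s,*SS(c),z).round(4))
E
python3 fit.py
```

```text
top slot [ 0.5926 -0.2125  0.088 ]
top mark [ 0.6595 -0.2309  0.088 ]
top pegtop [ 0.6167 -0.2582  0.138 ]
top TL [ 0.6795 -0.1521  0.088 ]
top TR [ 0.6526 -0.2989  0.088 ]
top BR [ 0.5049 -0.2731  0.088 ]
top BL [ 0.5329 -0.1271  0.088 ]
side slot [ 0.5911 -0.2143  0.088 ]
side mark [ 0.6577 -0.2327  0.088 ]
side pegtop [ 0.6151 -0.261   0.138 ]
side A [ 0.5306 -0.1281  0.088 ]
side B [ 0.6783 -0.1548  0.088 ]
side C [ 0.6508 -0.3019  0.088 ]
side D [ 0.5032 -0.2744  0.088 ]
top 1 [0.6571 0.2508 0.066 ]
top 2 [0.6353 0.1899 0.066 ]
top 3 [0.4734 0.2492 0.066 ]
top 4 [0.496  0.3093 0.066 ]
top blue top [0.615  0.2309 0.134 ]
top flangeBL [0.5895 0.2553 0.07  ]
top flangeBR [0.5803 0.2276 0.07  ]
top flangeTR [0.6246 0.2115 0.07  ]
side 1 [0.4958 0.3076 0.066 ]
side 2 [0.6559 0.2454 0.066 ]
side 3 [0.6335 0.1876 0.066 ]
side 4 [0.4741 0.2474 0.066 ]
side fl L [0.5798 0.2277 0.066 ]
side fl R [0.6246 0.2138 0.066 ]
side handle top [0.6056 0.2301 0.13  ]
```

The larger unit checks out as the 150 mm one: its edges measure 148–150 mm and the mark sits 69 mm from the axis. Measured poses:
- Unit centre: about (0.592,-0.214), yaw about -10.2°
- Mark bearing: -15.4°
- Peg: about (0.616,-0.260), bearing -62°
- Blue probe: about (0.607,0.232), yaw about -20°

Next is a helper to work out moves.

```bash
cat > go.py <<'E'
import sys,numpy as np
from scipy.spatial.transform import Rotation as Rot
from station import ctrl
def st():
    o=ctrl.get_obs(); R=Rot.from_rotvec(o["tool_rot"]).as_matrix()
    return o,np.array(o["tool_pos"]),R
def plan(X,yaw=None):
    o,p,R=st(); d=R.T@(np.array(X)-p)
    cur=np.degrees(np.arctan2(R[1,2],R[0,2]))
    tw=0 if yaw is None else ((cur-yaw+90)%180-90)
    print("shift",d.round(4),"turn",round(np.radians(tw),4),"| curyaw",round(cur,2),"toolx",R[:,0].round(4),"pos",p.round(4),"q6",round(o["q"][5],3),"F",np.round(o["contact_force"],1),"op",round(o["opening"],4),"t",o["t"])
if __name__=="__main__":
    a=[float(x) for x in sys.argv[1:]]
    plan(a[:3],a[3] if len(a)>3 else None)
E
python3 go.py 0.616 -0.260 0.22 51
```

```text
shift [ 0.0114 -0.6608 -0.7268] turn 0.4349 | curyaw 75.92 toolx [-6.0e-04 -1.5e-03 -1.0e+00] pos [0.1519 0.6058 0.2303] q6 -0.119 F [-0.6  0.9  0.3] op 0.0854 t 0.15
```

```bash
python3 -m jog '[[[0,-0.66,-0.727,0.435,-1],[0,-0.66,-0.727,0.435,-1],[0,-0.66,-0.727,0.435,-1],[0,-0.66,-0.727,0.435,-1],[0,-0.66,-0.727,0.435,-1],[0,-0.66,-0.727,0.435,-1],[0,-0.66,-0.727,0.435,-1],[0,-0.66,-0.727,0.435,-1],[0,-0.66,-0.727,0.435,-1],[0,-0.66,-0.727,0.435,-1],[0,-0.66,-0.727,0.435,-1],[0,-0.66,-0.727,0.435,-1]]]' 20; python3 go.py 0.616 -0.260 0.22 51
```

```text
t: 1.35
tool_pos: [0.4354, 0.075, 0.2313]
tool_rot: [-0.696, 1.457, 0.694]
contact_force: [-0.1, 0.2, -0.5]
opening: 0.0855
shift [ 0.0118 -0.3513 -0.1465] turn -0.0004 | curyaw 50.98 toolx [ 1.0e-04 -1.3e-03 -1.0e+00] pos [0.4354 0.075  0.2313] q6 -0.887 F [-0.1  0.2 -0.5] op 0.0855 t 1.35
```

```bash
python3 -m jog '[[[0,-0.351,-0.147,0,-1],[0,-0.351,-0.147,0,-1],[0,-0.351,-0.147,0,-1],[0,-0.351,-0.147,0,-1],[0,-0.351,-0.147,0,-1],[0,-0.351,-0.147,0,-1],[0,-0.351,-0.147,0,-1],[0,-0.351,-0.147,0,-1],[0,-0.351,-0.147,0,-1],[0,-0.351,-0.147,0,-1]]]' 20; python3 go.py 0.616 -0.260 0.22 51
python3 - <<'E'
from h import *
from station import imaging
im=imaging.get_image("wrist"); pickle.dump(im,open("pics/w1.pkl","wb"))
cv2.imwrite("pics/w1.png",cv2.resize(im["color"][:,:,::-1],(768,576)))
for n,X in dict(slot=(.5916,-.2138,.088),peg=(.616,-.26,.138),mark=(.6586,-.2318,.088)).items(): print(n,proj(im,X)*1.5)
E
```

```text
t: 2.35
tool_pos: [0.6152, -0.2604, 0.2308]
tool_rot: [-0.693, 1.458, 0.694]
contact_force: [0.4, 0.9, 0.2]
opening: 0.0854
shift [ 0.0108 -0.0004  0.0008] turn -0.0014 | curyaw 50.92 toolx [-0.0014 -0.     -1.    ] pos [ 0.6152 -0.2604  0.2308] q6 -1.4 F [0.4 0.9 0.2] op 0.0854 t 2.35
slot [411.96205575 205.07240983]
peg [381.14531478 295.81217472]
mark [450.44940844 296.97098802]
```

View pics/w1.png

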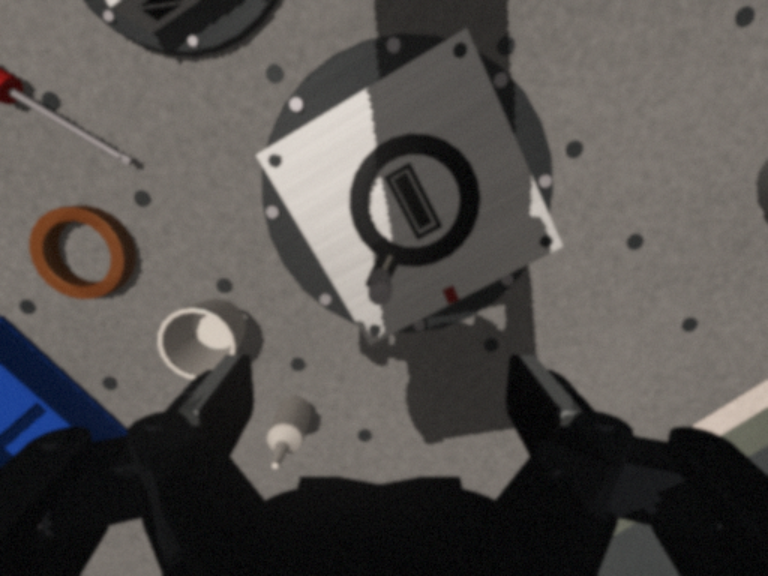

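The wrist view shows the slot at about (413,202), the peg top near (380,291) and the mark at (451,295). All are within a few pixels of the predictions, so I'll descend over the peg.

```bash
python3 -m jog '[[[0.03,0,0.001,0,-1],[0.06,0,0.001,0,-1],[0.09,0,0.001,0,-1],[0.11,0,0.001,0,-1],[0.124,0,0.001,0,-1],[0.124,0,0.001,0,-1],[0.124,0,0.001,0,-1]]]' 20; python3 go.py 0.616 -0.260 0.107 51
python3 - <<'E'
from h import *
from station import imaging
a=[]
for n in("side","wrist"):
    im=imaging.get_image(n); pickle.dump(im,open(f"pics/{n}2.pkl","wb"))
    if n=="side": crop(im,230,150,130,130,5,"pics/s2.png")
    else: cv2.imwrite("pics/w2.png",cv2.resize(im["color"][:,:,::-1],(768,576)))
E
```

```text
t: 3.1
tool_pos: [0.6159, -0.2584, 0.1082]
tool_rot: [-0.696, 1.457, 0.695]
contact_force: [0.2, 0.3, 0.7]
opening: 0.0853
shift [ 0.0012 -0.0011 -0.0012] turn 0.0004 | curyaw 51.02 toolx [ 1.e-04 -8.e-04 -1.e+00] pos [ 0.6159 -0.2584  0.1082] q6 -1.399 F [0.2 0.3 0.7] op 0.0853 t 3.1
```

View pics/s2.png

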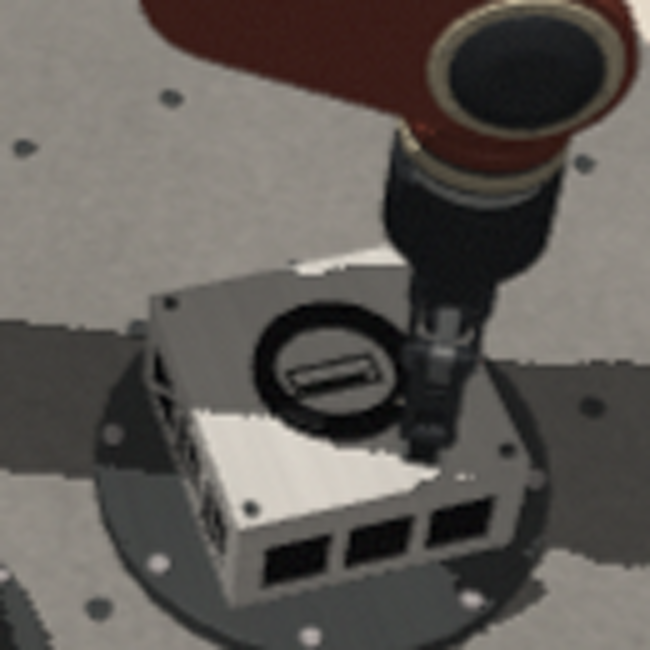

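View pics/w2.png

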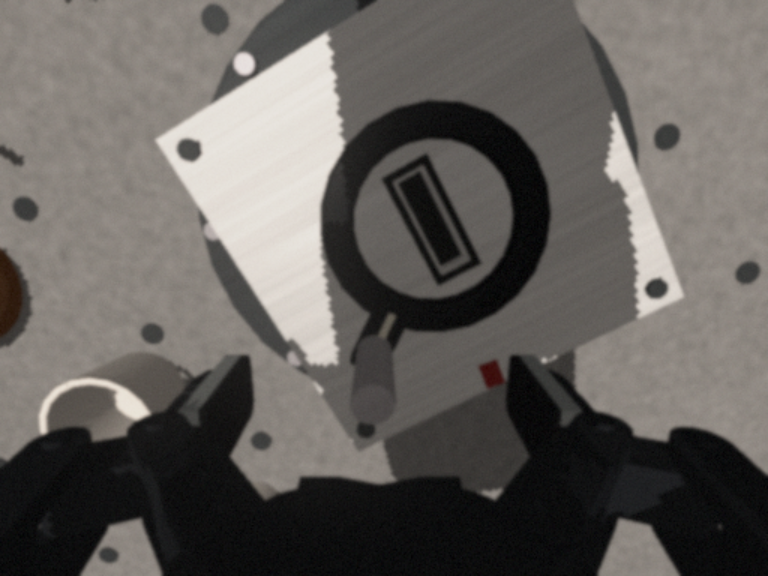

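The peg (375,390) lies centred between the open fingers. I'll close on it, and measure the slot, mark and peg bearings from this close view.

```bash
python3 -m jog '[[[0.001,0,0,0,0],[0.001,0,0,0,1],[0.001,0,0,0,1],[0.001,0,0,0,1],[0.001,0,0,0,1],[0.001,0,0,0,1],[0.001,0,0,0,1],[0.001,0,0,0,1]]]' 20; python3 go.py 0.616 -0.260 0.107 51
python3 - <<'E'
from h import *
im=pickle.load(open("pics/wrist2.pkl","rb"))
f=lambda c,z:ray(im,(c[0]+.5)/1.5-.5,(c[1]+.5)/1.5-.5,z)
c=f((431.5,219.5),.088);m=f((491.5,374.5),.088);p=f((373,402),.138);r=f((436,216),.098)
print(c,m,p,r)
for x in(m,p):
  d=(x-c)[:2];print(np.hypot(*d),np.degrees(np.arctan2(d[1],d[0])))
a=f((404,162),.088);b=f((458,276),.088);d=a-b;print("slot yaw",np.degrees(np.arctan2(d[1],d[0])))
E
```

```text
t: 4.0
tool_pos: [0.6167, -0.2597, 0.1085]
tool_rot: [-0.698, 1.456, 0.692]
contact_force: [0.4, -1.4, 0.3]
opening: 0.013
shift [ 0.0015  0.0003 -0.0007] turn -0.0001 | curyaw 50.99 toolx [ 0.0021 -0.003  -1.    ] pos [ 0.6167 -0.2597  0.1085] q6 -1.399 F [ 0.4 -1.4  0.3] op 0.013 t 4.0
[ 0.58936396 -0.21150333  0.088     ] [ 0.65734904 -0.23109939  0.088     ] [ 0.61376743 -0.25932797  0.138     ] [ 0.58780191 -0.20976353  0.098     ]
0.07075292284031197 -16.079125595917333
0.05369101355405439 -62.9661538383432
slot yaw 168.01968414622235
```

Run:
```python
from go import *
o,p,R=st()
for a in np.linspace(-62,-15.4,9)[1:]:
    d=.054*np.array([np.cos(np.radians(a))-np.cos(np.radians(-62)),np.sin(np.radians(a))-np.sin(np.radians(-62)),0])
    print(round(a,1),(R.T@d).round(4))
```

```text
-56.2 [ 0.     -0.0019  0.0052]
-50.4 [ 0.     -0.0032  0.0105]
-44.5 [-0.     -0.004   0.0159]
-38.7 [-0.     -0.0043  0.0214]
-32.9 [-0.     -0.004   0.0269]
-27.0 [-0.     -0.0031  0.0323]
-21.2 [-0.     -0.0017  0.0376]
-15.4 [-0.      0.0002  0.0427]
```

```bash
python3 -m jog '[[[0,-0.0019,0.0052,0,1],[0,-0.0032,0.0105,0,1],[0,-0.004,0.0159,0,1],[0,-0.0043,0.0214,0,1],[0,-0.004,0.0269,0,1],[0,-0.0031,0.0323,0,1],[0,-0.0017,0.0376,0,1],[0,0.0002,0.0427,0,1],[0,0.0002,0.0427,0,1],[0,0.0002,0.0427,0,1]]]' 20; python3 go.py 0.6436 -0.2268 0.107 51
python3 - <<'E'
from h import *
from station import imaging
im=imaging.get_image("wrist"); pickle.dump(im,open("pics/w3.pkl","wb"))
cv2.imwrite("pics/w3.png",cv2.resize(im["color"][:,:,::-1],(768,576)))
E
```

```text
t: 5.0
tool_pos: [0.6443, -0.2271, 0.1087]
tool_rot: [-0.7, 1.455, 0.69]
contact_force: [1.7, -4.8, -1.3]
opening: 0.0134
shift [ 0.0017  0.0008 -0.0002] turn 0.0003 | curyaw 51.02 toolx [ 0.0044 -0.0049 -1.    ] pos [ 0.6443 -0.2271  0.1087] q6 -1.336 F [ 1.7 -4.8 -1.3] op 0.0134 t 5.0
```

View pics/w3.png

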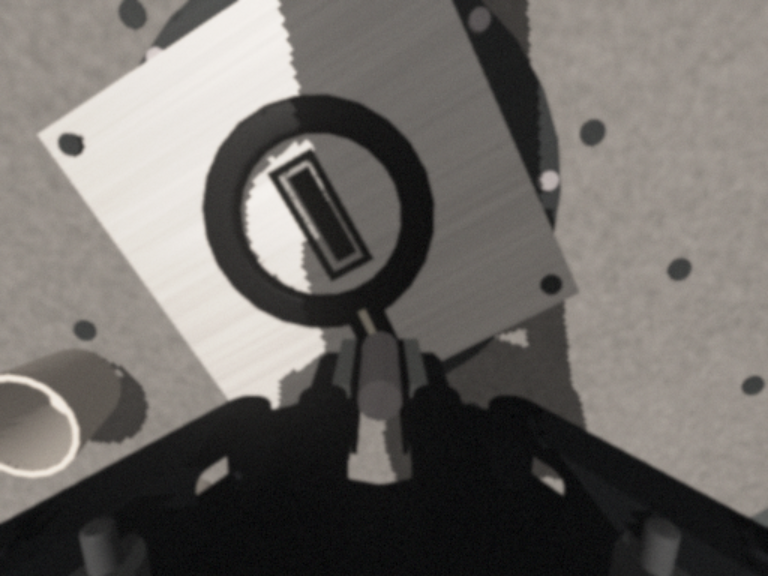

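```bash
python3 -m jog '[[[0,0,0,0,-0.3],[0,0,0,0,-1],[0,0,0,0,-1],[0,0,0,0,-1],[0,0,0,0,-1],[-0.03,0,0,0,-1],[-0.07,0,0,0,-1],[-0.11,0,0,0,-1],[-0.11,0,0,0,-1]]]' 20
python3 - <<'E'
from h import *
from station import imaging
for n in("wrist","top","side"):
    im=imaging.get_image(n); pickle.dump(im,open(f"pics/{n}4.pkl","wb"))
    cv2.imwrite(f"pics/{n}4.png",cv2.resize(im["color"][:,:,::-1],(768,576)))
E
```

```text
t: 5.95
tool_pos: [0.6472, -0.228, 0.2277]
tool_rot: [-0.708, 1.446, 0.681]
contact_force: [0.3, -0.7, 1.4]
opening: 0.0854
```

View pics/wrist4.png

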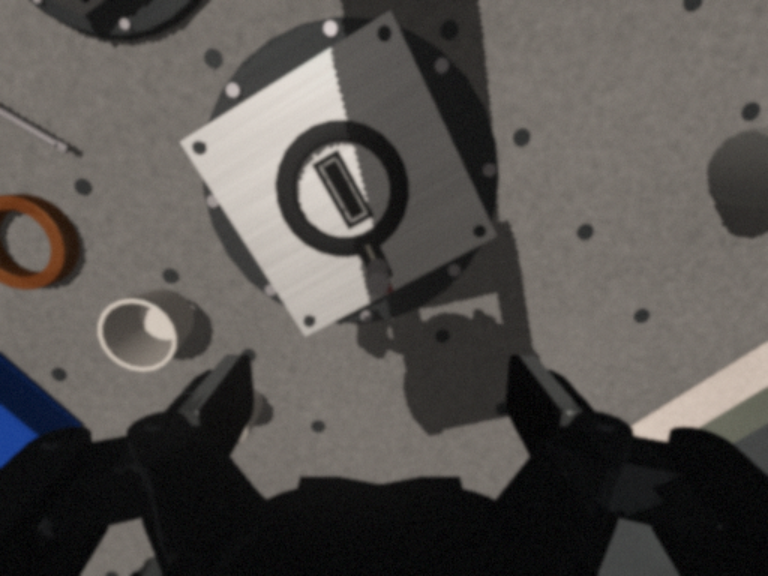

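```bash
python3 go.py 0.6436 -0.2268 0.2 51
python3 - <<'E'
from h import *
im=pickle.load(open("pics/wrist4.pkl","rb")); crop(im,170,60,130,160,4.8,"pics/w4c.png")
im=pickle.load(open("pics/top4.pkl","rb")); crop(im,270,150,90,90,6,"pics/t4c.png")
im=pickle.load(open("pics/side4.pkl","rb")); crop(im,245,190,100,95,6,"pics/s4c.png")
E
```

```text
shift [ 0.0186 -0.     -0.0003] turn 0.0003 | curyaw 51.02 toolx [ 0.0044 -0.0047 -1.    ] pos [ 0.6437 -0.2264  0.2186] q6 -1.336 F [-0.4  0.6 -0.5] op 0.0851 t 6.1
```

View pics/w4c.png

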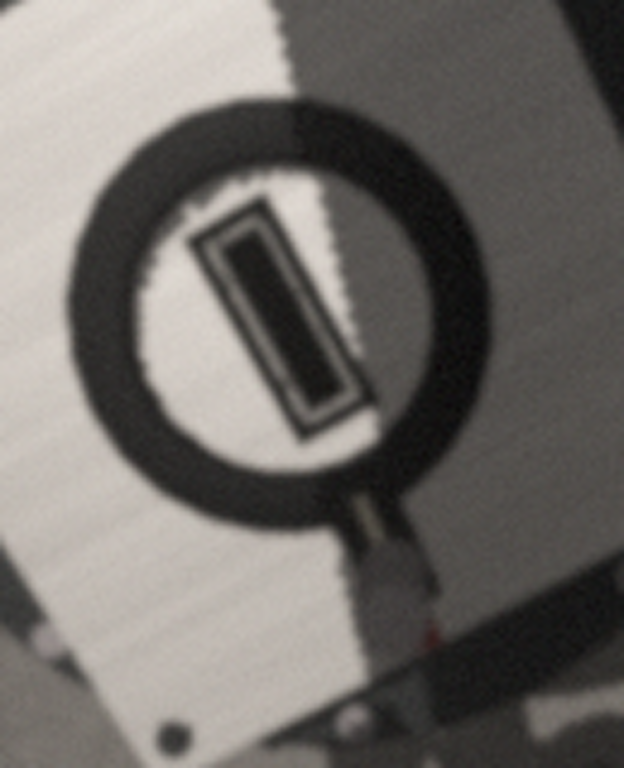

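View pics/t4c.png

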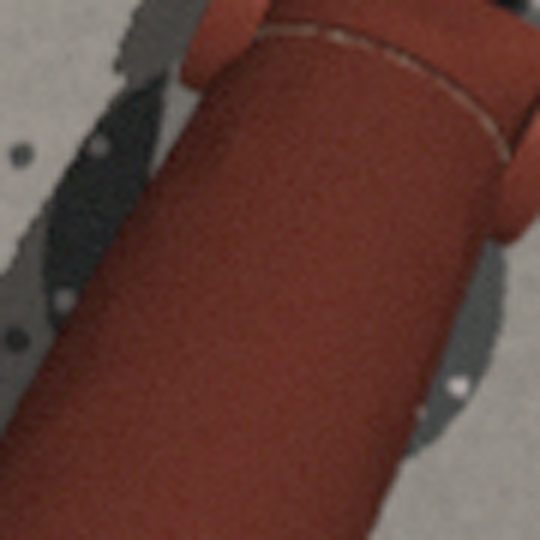

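View pics/s4c.png

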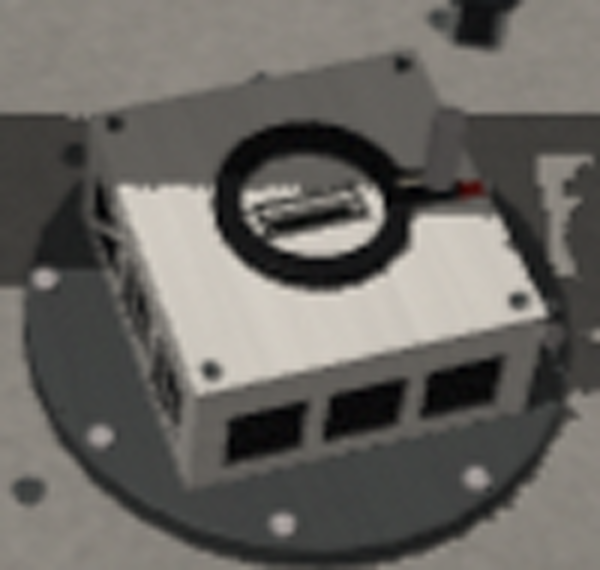

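From the side the lever points at the mark at (471,189). The arm blocks the top view, so I'll move to above the probe and then measure the lever.

```bash
python3 go.py 0.607 0.2315 0.22 70
```

```text
shift [-0.0037  0.3166  0.3329] turn -0.3313 | curyaw 51.02 toolx [ 0.0044 -0.0047 -1.    ] pos [ 0.6437 -0.2264  0.2186] q6 -1.336 F [-0.4  0.6 -0.5] op 0.0851 t 6.1
```

```bash
python3 -m jog '[[[-0.004,0.3166,0.333,-0.331,-1],[-0.004,0.3166,0.333,-0.331,-1],[-0.004,0.3166,0.333,-0.331,-1],[-0.004,0.3166,0.333,-0.331,-1],[-0.004,0.3166,0.333,-0.331,-1],[-0.004,0.3166,0.333,-0.331,-1],[-0.004,0.3166,0.333,-0.331,-1],[-0.004,0.3166,0.333,-0.331,-1],[-0.004,0.3166,0.333,-0.331,-1],[-0.004,0.3166,0.333,-0.331,-1],[-0.004,0.3166,0.333,-0.331,-1],[-0.004,0.3166,0.333,-0.331,-1]]]' 20
python3 - <<'E'
from h import *
from station import imaging
for n in("wrist","top","side"):
    im=imaging.get_image(n); pickle.dump(im,open(f"pics/{n}5.pkl","wb"))
    cv2.imwrite(f"pics/{n}5.png",cv2.resize(im["color"][:,:,::-1],(768,576)))
    if n=="wrist":
        for h in [(.607,.2315,.13)]: print(proj(im,h)*1.5)
    if n=="top":crop(im,270,150,90,90,6,"pics/t5c.png")
    if n=="side":crop(im,245,190,100,95,6,"pics/s5c.png")
E
python3 go.py 0.607 0.2315 0.22 70
```

```text
t: 7.3
tool_pos: [0.6066, 0.2305, 0.2187]
tool_rot: [-0.953, 1.356, 0.943]
contact_force: [-0.1, 0.3, 0.0]
opening: 0.0853
[381.61156941 296.30888921]
shift [-0.0002  0.0008  0.0015] turn -0.0025 | curyaw 69.85 toolx [ 0.0037 -0.0052 -1.    ] pos [0.6073 0.2298 0.2198] q6 -0.969 F [-0.   0.8  0.1] op 0.0857 t 7.45
```

View pics/wrist5.png

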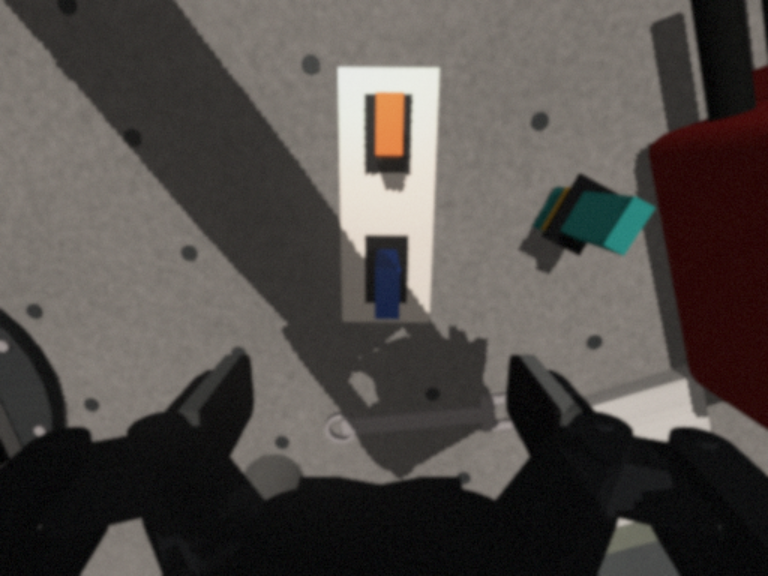

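View pics/t5c.png

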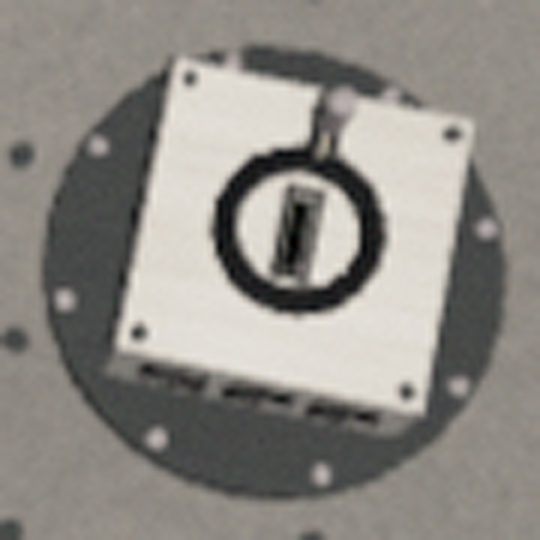

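View pics/s5c.png

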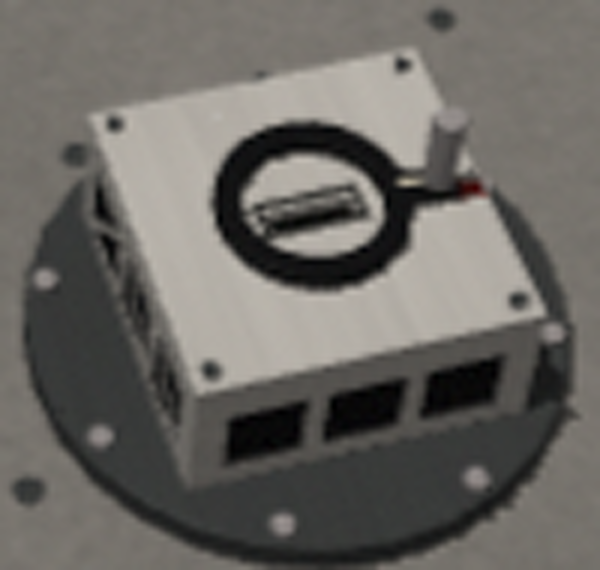

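Run:
```python
from h import *
w=pickle.load(open("pics/wrist5.pkl","rb"));s=pickle.load(open("pics/side5.pkl","rb"));t=pickle.load(open("pics/top5.pkl","rb"))
P=lambda c,u0,v0,k:((c[0]+.5)/k+u0-.5,(c[1]+.5)/k+v0-.5)
pt=ray(t,*P((341,100),270,150,6),.138);ps=ray(s,*P((453,115),245,190,6),.138)
for p,c,m in((pt,(.5926,-.2127),(.6595,-.2309)),(ps,(.5909,-.2146),(.6577,-.2327))):
    d=p[:2]-c;e=np.subtract(m,c);print("peg",p,np.hypot(*d),np.degrees(np.arctan2(d[1],d[0])),"mark",np.degrees(np.arctan2(e[1],e[0])))
print("blue top",ray(w,*P((387.5,284),0,0,1.5),.13),"flange",ray(w,*P((386.5,269),0,0,1.5),.07))
crop(w,215,140,90,85,8,"pics/w5c.png")
crop(t,130,155,70,75,8,"pics/t5s.png"); crop(s,180,75,80,80,7,"pics/s5s.png")
crop(t,300,150,50,50,12,"pics/t5p.png")
crop(s,300,190,50,50,12,"pics/s5p.png")
```

```text
peg [ 0.64463522 -0.22445693  0.138     ] 0.05334687534769495 -12.731735653186476 mark -15.218878493144874
peg [ 0.64426852 -0.2278181   0.138     ] 0.054981058920943994 -13.91085568286276 mark -15.160727059436578
blue top [0.60114714 0.2370073  0.13      ] flange [0.60580547 0.23537272 0.07      ]
```

View pics/w5c.png

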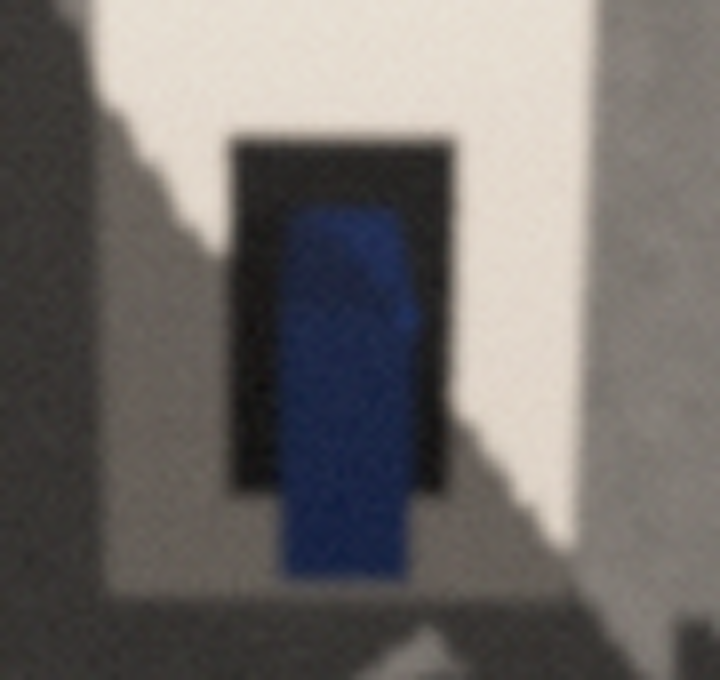

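View pics/t5p.png

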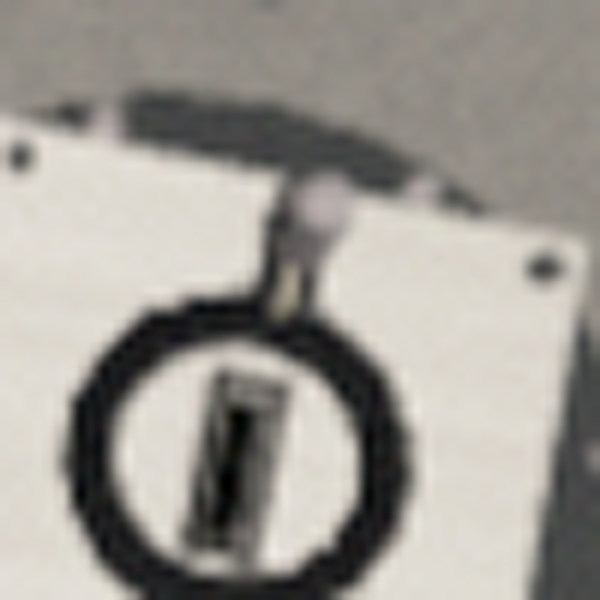

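View pics/s5p.png

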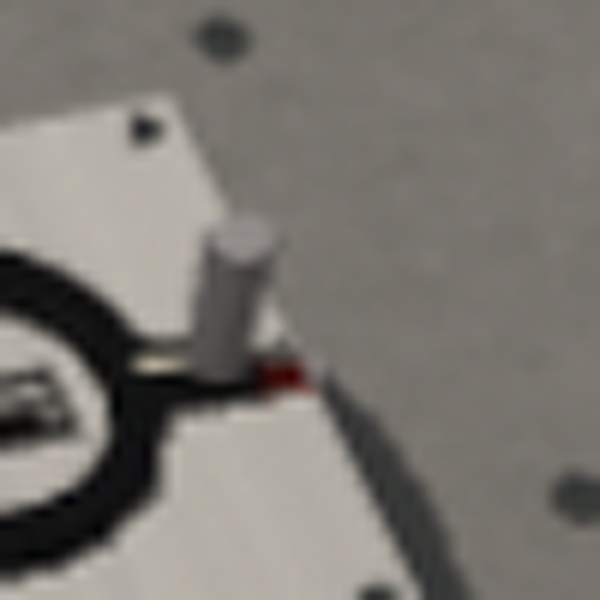

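The top and side views put the lever 1–2.5° past the mark, but the resolution there is poor. I'll go back with the wrist camera directly over the peg for a proper check.

Run:
```python
from h import *
from go import *
w=pickle.load(open("pics/wrist5.pkl","rb"))
C=-w["R"].T@w["t"]; o,p,R=st(); d=R.T@(C-p); print("cam in tool",d, "optical axis in tool",R.T@w["R"][2])
# tool yaw 51: want camera over (0.655,-0.229)
y=np.radians(60); x=np.array([0,0,-1.]);z=np.array([np.cos(y),np.sin(y),0]);Rn=np.column_stack([x,np.cross(z,x),z])
print("TCP xy",(np.array([.645,-.229,0])-Rn@d)[:2])
```

```text
cam in tool [-0.14200093  0.06856148  0.00084747] optical axis in tool [ 0.96478083 -0.26304998 -0.00162952]
TCP xy [ 0.70395225 -0.26401468]
```

```bash
python3 go.py 0.704 -0.264 0.20 60
```

```text
shift [ 0.0227 -0.2608 -0.4302] turn 0.172 | curyaw 69.85 toolx [ 0.0037 -0.0052 -1.    ] pos [0.6073 0.2298 0.2198] q6 -0.969 F [-0.   0.8  0.1] op 0.0857 t 7.45
```

```bash
python3 -m jog '[[[0.01,-0.26,-0.43,0.172,-1],[0.01,-0.26,-0.43,0.172,-1],[0.01,-0.26,-0.43,0.172,-1],[0.01,-0.26,-0.43,0.172,-1],[0.01,-0.26,-0.43,0.172,-1],[0.02,-0.26,-0.43,0.172,-1],[0.02,-0.26,-0.43,0.172,-1],[0.02,-0.26,-0.43,0.172,-1],[0.02,-0.26,-0.43,0.172,-1],[0.02,-0.26,-0.43,0.172,-1],[0.02,-0.26,-0.43,0.172,-1],[0.02,-0.26,-0.43,0.172,-1]]]' 20
python3 go.py 0.704 -0.264 0.20 60
python3 - <<'E'
from h import *
from station import imaging
im=imaging.get_image("wrist"); pickle.dump(im,open("pics/w6.pkl","wb"))
cv2.imwrite("pics/w6.png",cv2.resize(im["color"][:,:,::-1],(768,576)))
print(proj(im,(.6444,-.2275,.138))*1.5,proj(im,(.592,-.214,.088))*1.5)
E
```

```text
t: 8.65
tool_pos: [0.7024, -0.2663, 0.202]
tool_rot: [-0.817, 1.414, 0.808]
contact_force: [-1.3, 0.4, 0.1]
opening: 0.0853
shift [ 0.002  -0.0002  0.0028] turn -0.0043 | curyaw 59.76 toolx [ 0.0029 -0.0046 -1.    ] pos [ 0.7024 -0.2663  0.202 ] q6 -1.503 F [-1.3  0.4  0.1] op 0.0853 t 8.65
[388.91347753 168.59788109] [360.93629589  70.42265354]
```

View pics/w6.png

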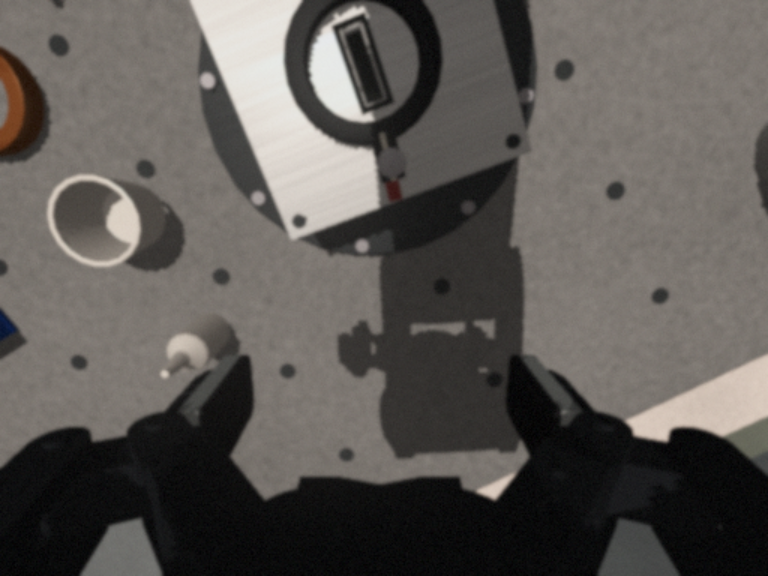

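Run:
```python
from h import *
im=pickle.load(open("pics/w6.pkl","rb")); crop(im,180,0,120,145,5,"pics/w6c.png")
crop(im,235,80,50,60,10,"pics/w6d.png")
```

```text
(no output)
```

View pics/w6c.png

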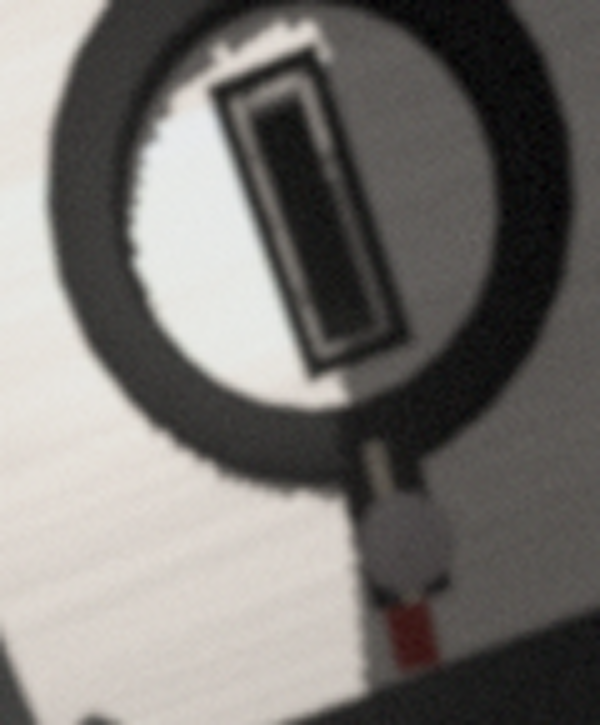

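View pics/w6d.png

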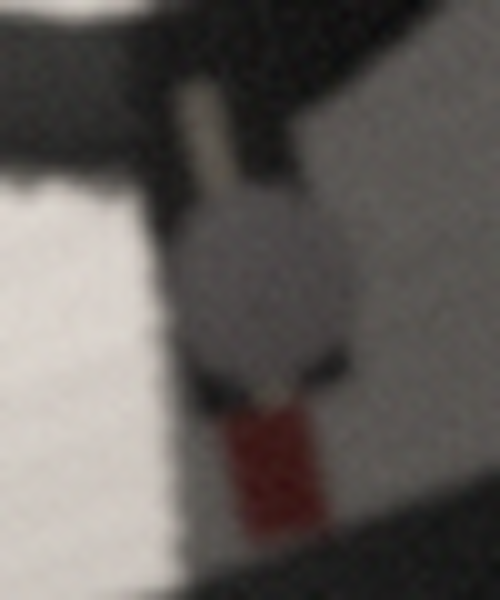

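Run:
```python
from h import *
im=pickle.load(open("pics/w6.pkl","rb"))
f=lambda c,z:ray(im,(c[0]+.5)/10+235-.5,(c[1]+.5)/10+80-.5,z)[:2]
g=lambda c,z:ray(im,(c[0]+.5)/5+180-.5,(c[1]+.5)/5-.5,z)[:2]
c=(g((210,95),.088)+g((318,47),.088)+g((410,340),.088)+g((314,377),.088))/4
b=lambda x:(np.hypot(*(x-c)).round(4),np.degrees(np.arctan2(*(x-c)[::-1])).round(2))
print("c",c)
m=[f(x,.088) for x in((222,422),(303,408),(330,527),(252,545))]
print("mark",b(f((276,472),.088)),b(np.mean(m,0)),[b(x) for x in m])
for x in((190,85),(203,140),(216,188),(270,393),(205,405),(345,365)): print("line",x,b(f(x,.098)))
print("tip mid",b((f((205,405),.098)+f((345,365),.098))/2))
print("peg",b(f((262,283),.138)))
print("slot yaw",[np.degrees(np.arctan2(*(g(a,.088)-g(d,.088))[::-1])) for a,d in(((314,377),(210,95)),((410,340),(318,47)))])
```

```text
c [ 0.59038808 -0.2113334 ]
mark (np.float64(0.0688), np.float64(-16.13)) (np.float64(0.0692), np.float64(-16.14)) [(np.float64(0.0636), np.float64(-19.37)), (np.float64(0.0642), np.float64(-12.93)), (np.float64(0.0747), np.float64(-13.42)), (np.float64(0.0746), np.float64(-18.87))]
line (190, 85) (np.float64(0.0366), np.float64(-15.72))
line (203, 140) (np.float64(0.041), np.float64(-15.76))
line (216, 188) (np.float64(0.0449), np.float64(-15.62))
line (270, 393) (np.float64(0.0619), np.float64(-15.33))
line (205, 405) (np.float64(0.0617), np.float64(-20.49))
line (345, 365) (np.float64(0.0617), np.float64(-9.14))
tip mid (np.float64(0.0614), np.float64(-14.81))
peg (np.float64(0.0537), np.float64(-14.84))
slot yaw [np.float64(-9.115353989100742), np.float64(-11.061099171613208)]
```

The close view shows the lever's white line at about -15.4° against the mark at -16.1°, so it is within about 1° and I'll leave it there. Back to the probe: in the earlier crop, the handle's top face is the lower part, centred at (346,433).

```bash
python3 - <<'E'
from h import *
w=pickle.load(open("pics/wrist5.pkl","rb"))
g=lambda c,z:ray(w,(c[0]+.5)/8+215-.5,(c[1]+.5)/8+140-.5,z).round(4)
print("top",g((346,433),.13),"corners",g((283,578),.13),g((410,578),.13))
fl=[g(c,.07) for c in((232,140),(455,140),(445,492),(235,492))];print("flange",np.mean(fl,0),fl)
d=fl[3]-fl[0];e=fl[2]-fl[1];print([np.degrees(np.arctan2(x[1],x[0])) for x in(d,e)])
E
python3 go.py 0.607 0.2315 0.2 70
```

```text
top [0.6048 0.2354 0.13  ] corners [0.6178 0.2235 0.13  ] [0.6225 0.2364 0.13  ]
flange [0.606075 0.235025 0.07    ] [array([0.5789, 0.2298, 0.07  ]), array([0.5887, 0.2568, 0.07  ]), array([0.6332, 0.24  , 0.07  ]), array([0.6235, 0.2135, 0.07  ])]
[np.float64(-20.075884781150407), np.float64(-20.682930350644476)]
shift [-1.000e-04  3.317e-01  3.810e-01] turn -0.1767 | curyaw 59.87 toolx [ 0.0032 -0.0044 -1.    ] pos [ 0.7026 -0.2645  0.2024] q6 -1.503 F [-0.2  1.5 -0. ] op 0.0857 t 8.7
```

```bash
python3 go.py 0.6065 0.233 0.2 69.7; python3 -m jog '[[[0,0.333,0.382,-0.171,-1],[0,0.333,0.382,-0.171,-1],[0,0.333,0.382,-0.171,-1],[0,0.333,0.382,-0.171,-1],[0,0.333,0.382,-0.171,-1],[0,0.333,0.382,-0.171,-1],[0,0.333,0.382,-0.171,-1],[0,0.333,0.382,-0.171,-1],[0,0.333,0.382,-0.171,-1],[0,0.333,0.382,-0.171,-1],[0,0.333,0.382,-0.171,-1],[0,0.333,0.382,-0.171,-1]]]' 30
python3 go.py 0.6065 0.233 0.081 69.7
```

```text
shift [-1.000e-04  3.329e-01  3.821e-01] turn -0.1715 | curyaw 59.87 toolx [ 0.0032 -0.0044 -1.    ] pos [ 0.7026 -0.2645  0.2024] q6 -1.503 F [-0.2  1.5 -0. ] op 0.0857 t 8.7
t: 9.9
tool_pos: [0.6048, 0.2354, 0.2003]
tool_rot: [-0.952, 1.354, 0.943]
contact_force: [-0.3, -0.6, 0.1]
opening: 0.0855
shift [ 0.1193 -0.0018 -0.0014] turn 0.0041 | curyaw 69.94 toolx [ 0.0036 -0.0043 -1.    ] pos [0.6048 0.2354 0.2003] q6 -0.961 F [-0.3 -0.6  0.1] op 0.0855 t 9.9
```

```bash
python3 -m jog '[[[0,0,0,0,-1],[0,0,0,0,-1]]]' 30; python3 go.py 0.6065 0.233 0.081 69.7
```

```text
t: 10.1
tool_pos: [0.6048, 0.2346, 0.2005]
tool_rot: [-0.951, 1.355, 0.942]
contact_force: [0.6, -0.7, -0.1]
opening: 0.0851
shift [ 0.1195 -0.0015 -0.0006] turn 0.0031 | curyaw 69.88 toolx [ 0.0038 -0.0044 -1.    ] pos [0.6048 0.2346 0.2005] q6 -0.961 F [ 0.6 -0.7 -0.1] op 0.0851 t 10.1
```

```bash
python3 -m jog '[[[0.03,-0.0015,-0.0006,0.003,-1],[0.06,-0.0015,-0.0006,0.003,-1],[0.085,-0.0015,-0.0006,0.003,-1],[0.1,-0.0015,-0.0006,0.003,-1],[0.11,-0.0015,-0.0006,0.003,-1],[0.119,-0.0015,-0.0006,0.003,-1],[0.119,-0.0015,-0.0006,0.003,-1],[0.119,-0.0015,-0.0006,0.003,-1]]]' 30; python3 go.py 0.6065 0.233 0.081 69.7
python3 - <<'E'
from h import *
from station import imaging
im=imaging.get_image("wrist"); pickle.dump(im,open("pics/w7.pkl","wb"))
cv2.imwrite("pics/w7.png",cv2.resize(im["color"][:,:,::-1],(768,576)))
E
```

```text
t: 10.9
tool_pos: [0.6072, 0.2331, 0.0825]
tool_rot: [-0.949, 1.354, 0.939]
contact_force: [-0.1, -0.6, -0.5]
opening: 0.0852
shift [ 0.0015  0.0006 -0.0003] turn 0.0001 | curyaw 69.71 toolx [ 0.0053 -0.0041 -1.    ] pos [0.6072 0.2331 0.0825] q6 -0.96 F [-0.1 -0.6 -0.5] op 0.0852 t 10.9
```

View pics/w7.png

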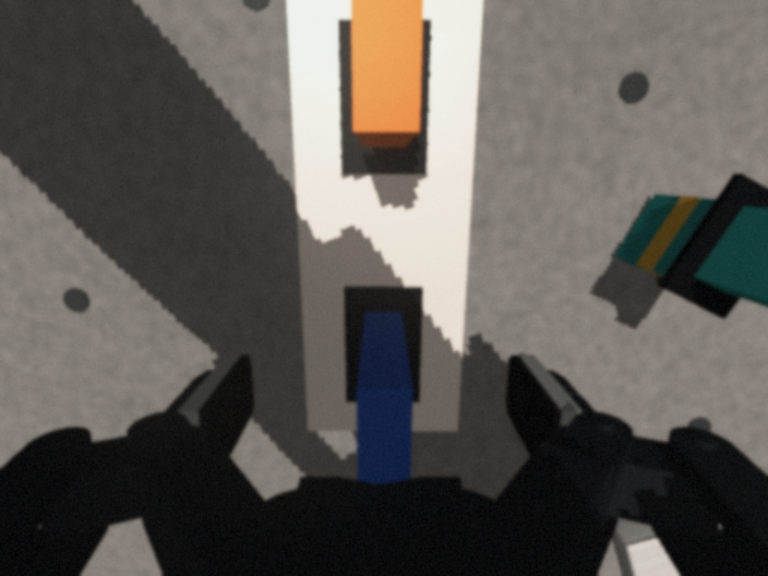

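The blue handle (384,430) is centred between the fingers and square to them. I'll grip it.

```bash
python3 -m jog '[[[0.001,0,0,0,0],[0.001,0,0,0,1],[0.001,0,0,0,1],[0.001,0,0,0,1],[0.001,0,0,0,1],[0.001,0,0,0,1],[0.001,0,0,0,1],[0.001,0,0,0,1]]]' 40; python3 go.py 0.6065 0.233 0.28 69.7
```

```text
t: 11.75
tool_pos: [0.6074, 0.2334, 0.082]
tool_rot: [-0.949, 1.353, 0.939]
contact_force: [-0.4, 0.1, 1.2]
opening: 0.0134
shift [-0.198  -0.0006 -0.0009] turn 0.0002 | curyaw 69.71 toolx [ 0.006  -0.0036 -1.    ] pos [0.6074 0.2334 0.082 ] q6 -0.96 F [-0.4  0.1  1.2] op 0.0134 t 11.75
```

```bash
python3 -m jog '[[[-0.01,0,0,0,1],[-0.025,0,0,0,1],[-0.045,0,0,0,1],[-0.07,0,0,0,1],[-0.095,0,0,0,1],[-0.12,0,0,0,1],[-0.14,0,0,0,1],[-0.16,0,0,0,1],[-0.17,0,0,0,1],[-0.17,0,0,0,1],[-0.17,0,0,0,1]]]' 40; python3 go.py 0.5915 -0.2127 0.25 79.9
python3 - <<'E'
from h import *
from station import imaging
for n in("wrist","side"):
    im=imaging.get_image(n); pickle.dump(im,open(f"pics/{n}8.pkl","wb"))
    cv2.imwrite(f"pics/{n}8.png",cv2.resize(im["color"][:,:,::-1],(768,576)))
E
```

```text
t: 12.85
tool_pos: [0.6061, 0.2339, 0.2516]
tool_rot: [-0.949, 1.354, 0.939]
contact_force: [-0.4, 0.2, -1.3]
opening: 0.0136
shift [ 0.0032 -0.1411 -0.4239] turn -0.1778 | curyaw 69.71 toolx [ 0.0055 -0.0038 -1.    ] pos [0.6061 0.2339 0.2516] q6 -0.96 F [-0.4  0.2 -1.3] op 0.0136 t 12.85
```

View pics/wrist8.png

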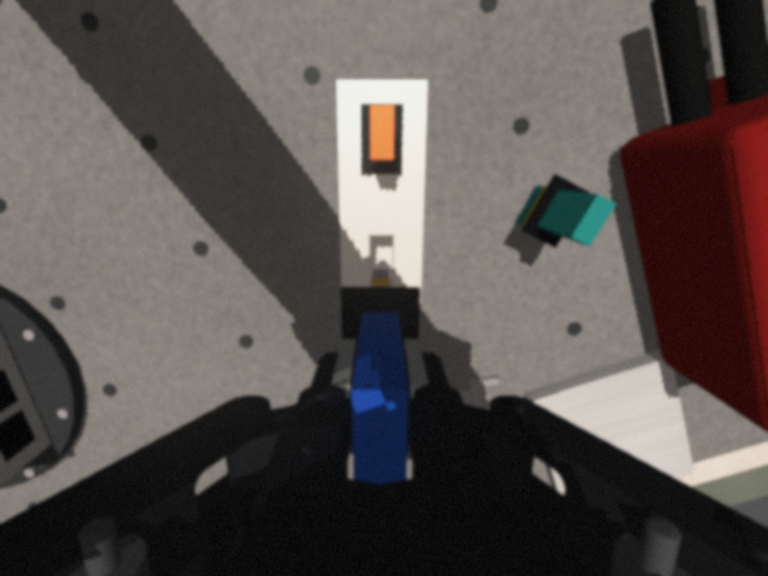

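View pics/side8.png

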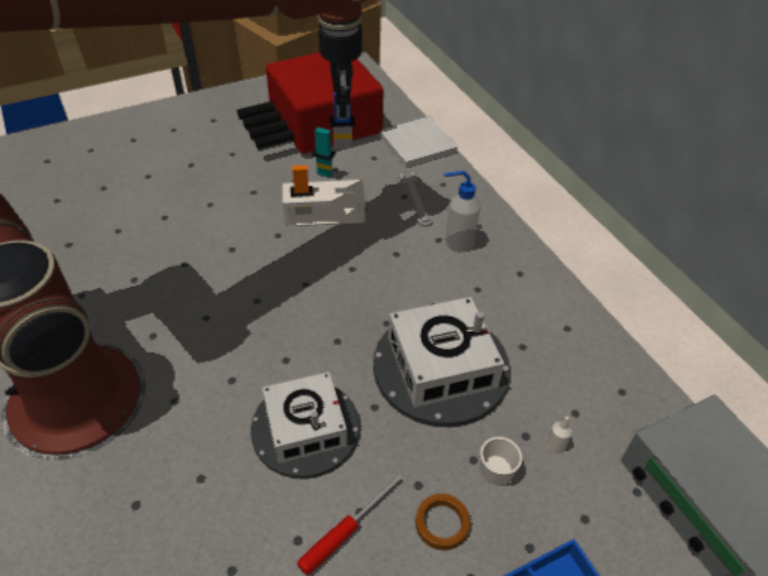

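Run:
```python
from h import *
from go import *
w=pickle.load(open("pics/wrist8.pkl","rb"));o,p,R=st()
f=lambda c,z:R.T@(ray(w,(c[0]+.5)/1.5-.5,(c[1]+.5)/1.5-.5,z)-p)
# handle centre z unknown ~ .2516+.019
for h in(.2706,.266): print([f(c,h-.030).round(4) for c in((342,288),(418,288))],[f(c,h-.034).round(4) for c in((342,288),(418,288))])
crop(w,200,150,110,110,6,"pics/w8c.png")
```

```text
[array([ 0.0095,  0.026 , -0.0136]), array([0.0095, 0.026 , 0.0149])] [array([ 0.0136,  0.0249, -0.014 ]), array([0.0135, 0.0249, 0.0153])]
[array([ 0.0142,  0.0247, -0.014 ]), array([0.0141, 0.0247, 0.0153])] [array([ 0.0182,  0.0236, -0.0144]), array([0.0181, 0.0237, 0.0157])]
```

View pics/w8c.png

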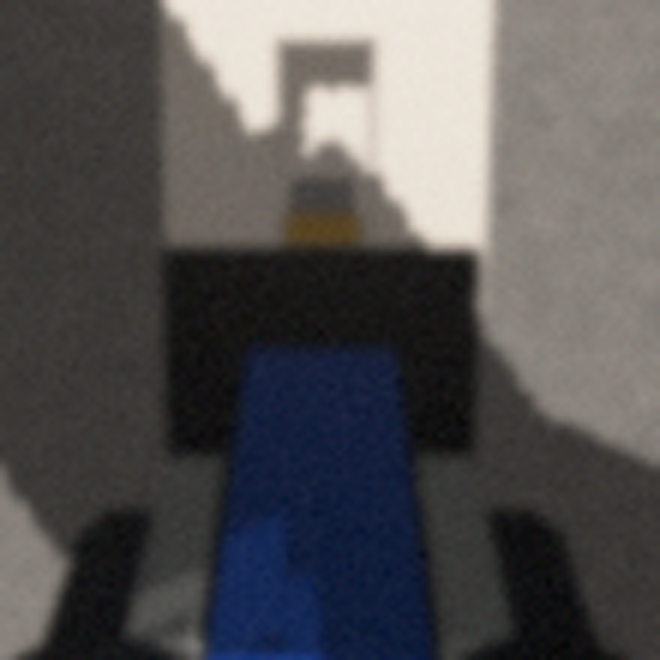

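The probe is held square, with the flange edge symmetric in the view and the offset about 0–1.5 mm. I'll move it over the slot.

```bash
python3 -m jog '[[[0,-0.141,-0.424,-0.178,1],[0,-0.141,-0.424,-0.178,1],[0,-0.141,-0.424,-0.178,1],[0,-0.141,-0.424,-0.178,1],[0,-0.141,-0.424,-0.178,1],[0,-0.141,-0.424,-0.178,1],[0,-0.141,-0.424,-0.178,1],[0,-0.141,-0.424,-0.178,1],[0,-0.141,-0.424,-0.178,1],[0,-0.141,-0.424,-0.178,1],[0,-0.141,-0.424,-0.178,1],[0,-0.141,-0.424,-0.178,1]]]' 40;python3 -m jog '[[[0,0,0,0,1],[0,0,0,0,1]]]' 40; python3 go.py 0.5915 -0.2127 0.175 79.9
python3 - <<'E'
from h import *
from station import imaging
for n in("wrist","side"):
    im=imaging.get_image(n); pickle.dump(im,open(f"pics/{n}9.pkl","wb"))
    cv2.imwrite(f"pics/{n}9.png",cv2.resize(im["color"][:,:,::-1],(768,576)))
E
```

```text
t: 14.15
tool_pos: [0.5906, -0.2119, 0.2511]
tool_rot: [-1.082, 1.288, 1.076]
contact_force: [-0.6, 0.8, -1.0]
opening: 0.0137
t: 14.35
tool_pos: [0.5907, -0.2104, 0.2508]
tool_rot: [-1.083, 1.287, 1.078]
contact_force: [-0.3, -0.4, -1.7]
opening: 0.0133
shift [ 0.0758 -0.001  -0.002 ] turn 0.0028 | curyaw 80.06 toolx [ 0.0015 -0.0027 -1.    ] pos [ 0.5907 -0.2104  0.2508] q6 -1.857 F [-0.3 -0.4 -1.7] op 0.0133 t 14.35
```

View pics/wrist9.png

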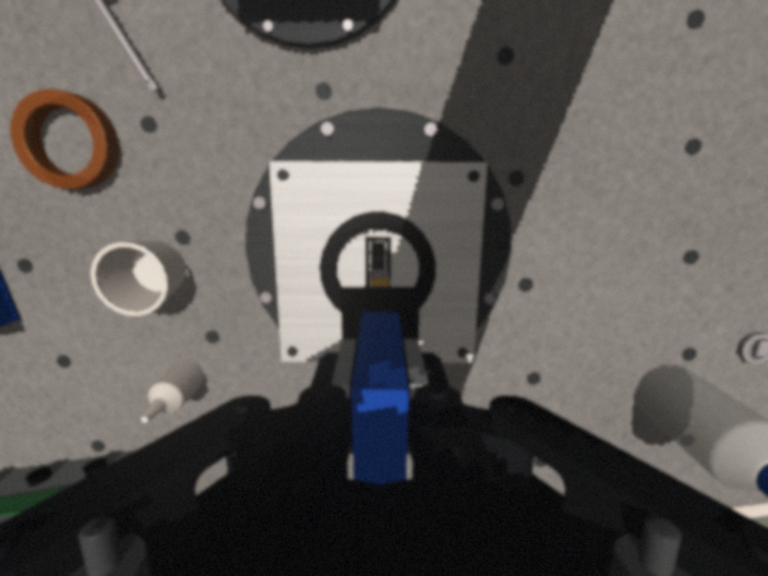

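View pics/side9.png

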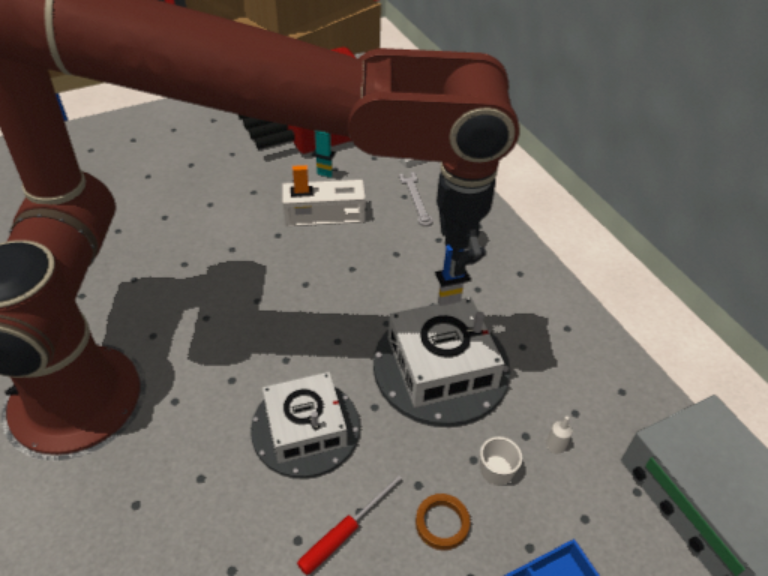

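Slot (378,255) and blade are aligned in the image, and the unit's edges are symmetric. I'll lower until the tip is about 20 mm above the slot and look again.

```bash
python3 -m jog '[[[0.015,-0.001,-0.0015,0,1],[0.03,-0.001,-0.0015,0,1],[0.045,-0.001,-0.0015,0,1],[0.055,-0.001,-0.0015,0,1],[0.066,-0.001,-0.0015,0,1],[0.066,-0.001,-0.0015,0,1],[0.066,-0.001,-0.0015,0,1]]]' 40; python3 go.py 0.5915 -0.2127 0.175 79.9
python3 - <<'E'
from h import *
from station import imaging
for n in("wrist","side","top"):
    im=imaging.get_image(n); pickle.dump(im,open(f"pics/{n}10.pkl","wb"))
    if n=="wrist": crop(im,190,70,130,130,5.5,"pics/w10.png")
    if n=="side": crop(im,245,150,110,110,6,"pics/s10.png")
E
```

```text
t: 15.15
tool_pos: [0.5916, -0.2127, 0.1849]
tool_rot: [-1.083, 1.287, 1.077]
contact_force: [-0.4, 0.4, -1.0]
opening: 0.0136
shift [0.0099 0.0001 0.    ] turn 0.0023 | curyaw 80.03 toolx [ 0.0016 -0.003  -1.    ] pos [ 0.5916 -0.2127  0.1849] q6 -1.859 F [-0.4  0.4 -1. ] op 0.0136 t 15.15
```

View pics/w10.png

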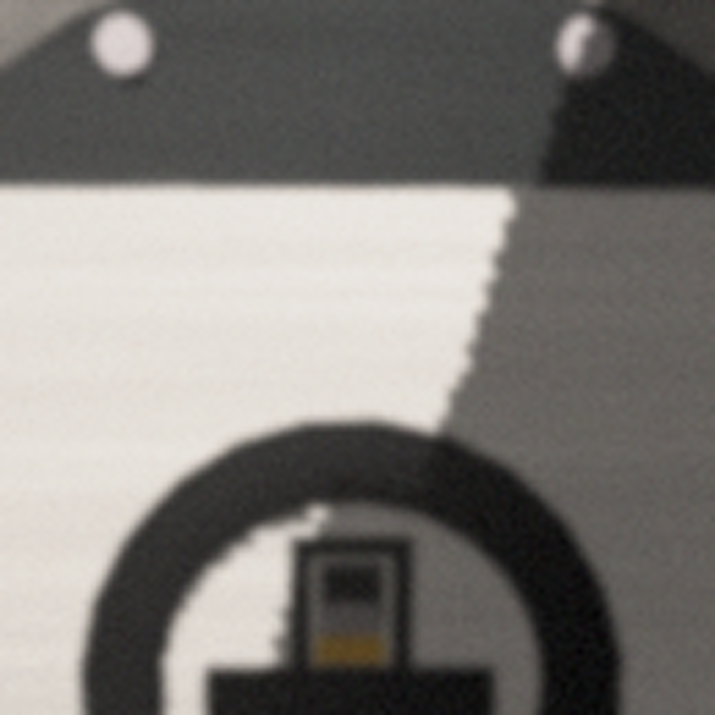

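View pics/s10.png

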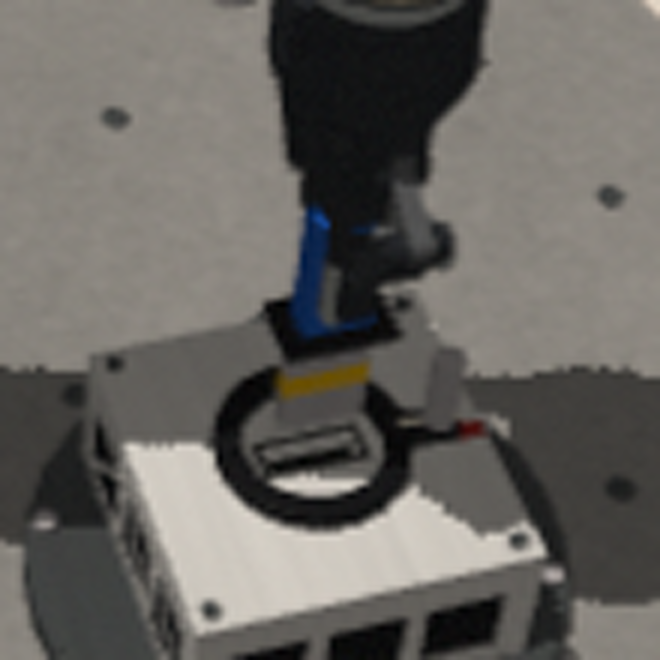

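Run:
```python
from h import *
s=pickle.load(open("pics/side10.pkl","rb"));crop(s,275,195,50,40,14,"pics/s10b.png")
y=np.radians(-10);ex=np.array([np.cos(y),np.sin(y),0]);ey=np.array([-np.sin(y),np.cos(y),0])
b=np.array([.5916,-.2127,.140]);c=np.array([.5915,-.2127,.088])
P=lambda X:((proj(s,X)-[275,195]+.5)*14-.5).round(0)
for sx in(-1,1): print("band front face", [P(b+sx*.018*ex-.004*ey+[0,0,dz]) for dz in(.006,-.006)],"tip",P(b+sx*.018*ex-.004*ey+[0,0,-.03]))
print("slot corners",[P(c+sx*.019*ex+sy*.005*ey) for sx,sy in((-1,-1),(1,-1),(1,1),(-1,1))])
```

```text
band front face [array([247., 246.]), array([241., 290.])] tip [229. 377.]
band front face [array([443., 204.]), array([436., 248.])] tip [421. 335.]
slot corners [array([215., 459.]), array([415., 415.]), array([396., 373.]), array([197., 417.])]
```

View pics/s10b.png

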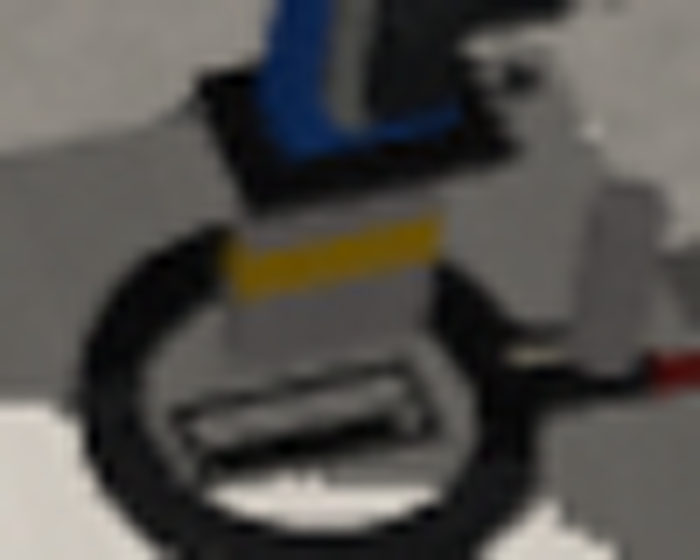

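Against the side view, the band (mean corner shift about (0,+8) px) and the slot (shift about (-1,+5) px) both sit where predicted, so alignment is good to about 0.5 mm. I'll lower gently and watch the force.

```bash
python3 -m jog '[[[0.005,0,0.0004,0,1],[0.01,0,0.0004,0,1],[0.014,0,0.0004,0,1],[0.018,0,0.0004,0,1],[0.021,0,0.0004,0,1],[0.024,0,0.0004,0,1],[0.027,0,0.0004,0,1],[0.027,0,0.0004,0,1]]]' 40; python3 go.py 0.5915 -0.2127 0.133 79.9
```

```text
t: 16.1
tool_pos: [0.5921, -0.2125, 0.1586]
tool_rot: [-1.084, 1.287, 1.076]
contact_force: [0.4, -0.1, -1.6]
opening: 0.0136
shift [ 0.0256  0.0006 -0.0002] turn 0.0023 | curyaw 80.03 toolx [ 0.0028 -0.0035 -1.    ] pos [ 0.5921 -0.2125  0.1586] q6 -1.858 F [ 0.4 -0.1 -1.6] op 0.0136 t 16.1
```

```bash
python3 -m jog '[[[0.003,0.0003,0,0,1],[0.006,0.0003,0,0,1],[0.009,0.0003,0,0,1],[0.012,0.0003,0,0,1],[0.015,0.0003,0,0,1],[0.015,0.0003,0,0,1]]]' 40; python3 go.py 0.5915 -0.2127 0.133 79.9
python3 - <<'E'
from h import *
from station import imaging
for n in("wrist","side"):
    im=imaging.get_image(n); pickle.dump(im,open(f"pics/{n}11.pkl","wb"))
    if n=="wrist": crop(im,190,70,130,130,5.5,"pics/w11.png")
    if n=="side": crop(im,275,185,50,50,12,"pics/s11.png")
E
```

```text
t: 16.7
tool_pos: [0.5915, -0.2124, 0.1428]
tool_rot: [-1.083, 1.287, 1.077]
contact_force: [0.2, -0.5, -1.4]
opening: 0.0136
shift [ 0.0098 -0.     -0.0003] turn 0.0023 | curyaw 80.03 toolx [ 0.0017 -0.0031 -1.    ] pos [ 0.5915 -0.2124  0.1428] q6 -1.859 F [ 0.2 -0.5 -1.4] op 0.0136 t 16.7
```

View pics/s11.png

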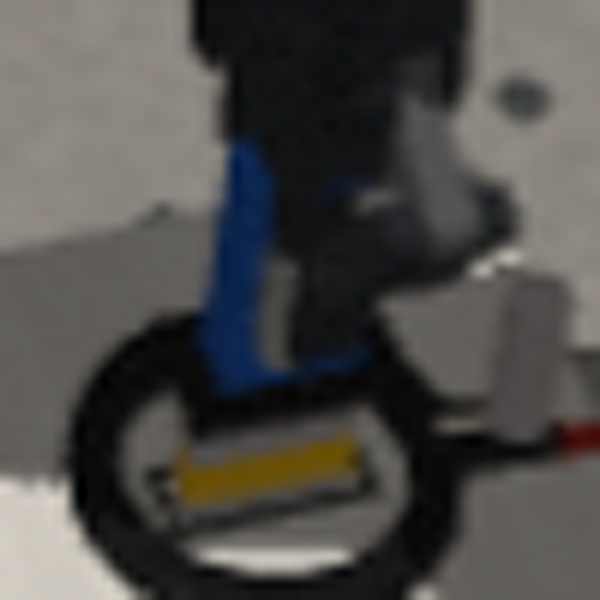

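View pics/w11.png

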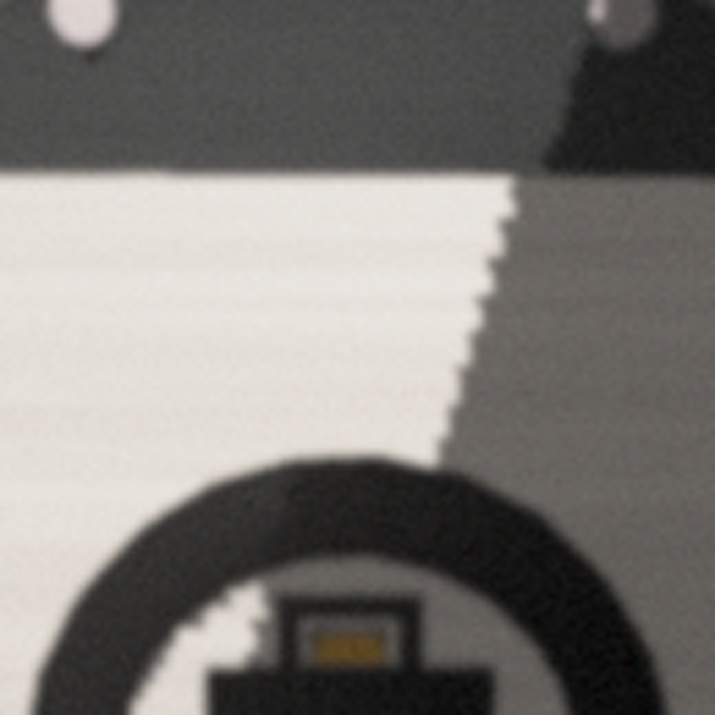

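Run:
```python
from h import *
s=pickle.load(open("pics/side11.pkl","rb"))
y=np.radians(-10);ex=np.array([np.cos(y),np.sin(y),0]);ey=np.array([-np.sin(y),np.cos(y),0])
b=np.array([.5915,-.2126,.0978]);c=np.array([.5915,-.2127,.088])
P=lambda X:((proj(s,X)-[275,185]+.5)*12-.5).round(0)
for sx in(-1,0,1): print("band", [P(b+sx*.018*ex-.004*ey+[0,0,dz]) for dz in(.006,-.006)],"slot front edge",P(c+sx*.019*ex-.005*ey))
print(P(b+[0,0,.001])-P(b))
```

```text
band [array([193., 462.]), array([189., 497.])] slot front edge [185. 514.]
band [array([276., 444.]), array([270., 479.])] slot front edge [270. 495.]
band [array([357., 426.]), array([351., 462.])] slot front edge [356. 476.]
[ 1. -3.]
```

Band (middle 447–485 px, predicted 444–479) and slot show the same small shift, so the height estimate holds. Last 9.8 mm now.

```bash
python3 -m jog '[[[0.003,0,0,0,1],[0.006,0,0,0,1],[0.008,0,0,0,1],[0.0098,0,0,0,1],[0.0098,0,0,0,1],[0.0098,0,0,0,1]]]' 40; python3 -m jog '[[[0,0,0,0,1],[0,0,0,0,1],[0,0,0,0,1]]]' 40; python3 go.py 0.5915 -0.2127 0.133 79.9
python3 - <<'E'
from h import *
from station import imaging
for n in("side","wrist"):
    im=imaging.get_image(n); pickle.dump(im,open(f"pics/{n}12.pkl","wb"))
    if n=="side": crop(im,275,185,50,50,12,"pics/s12.png"); cv2.imwrite("pics/s12f.png",cv2.resize(im["color"][:,:,::-1],(768,576)))
    else: crop(im,190,70,130,130,5.5,"pics/w12.png")
E
```

```text
t: 17.4
tool_pos: [0.5918, -0.2126, 0.1336]
tool_rot: [-1.084, 1.287, 1.077]
contact_force: [-0.8, -0.4, -1.5]
opening: 0.0135
t: 17.7
tool_pos: [0.5919, -0.2126, 0.1337]
tool_rot: [-1.084, 1.287, 1.076]
contact_force: [-0.0, 0.1, -1.4]
opening: 0.0133
shift [ 0.0007  0.0004 -0.0001] turn 0.0022 | curyaw 80.03 toolx [ 0.0027 -0.0035 -1.    ] pos [ 0.5919 -0.2126  0.1337] q6 -1.859 F [-0.   0.1 -1.4] op 0.0133 t 17.7
```

View pics/s12.png

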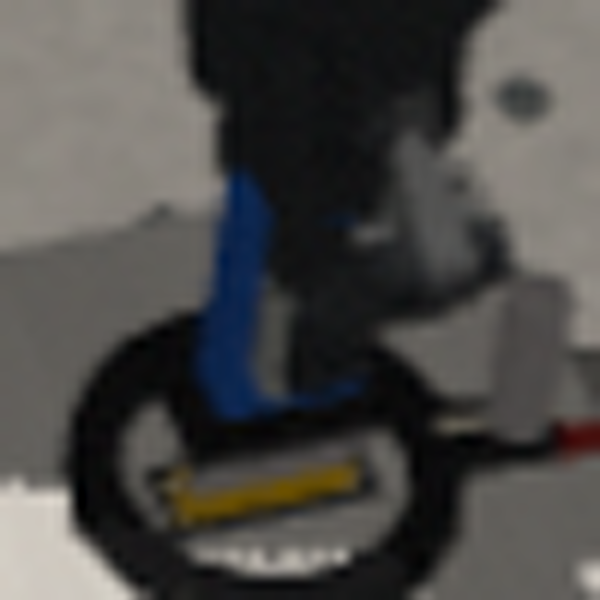

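View pics/w12.png

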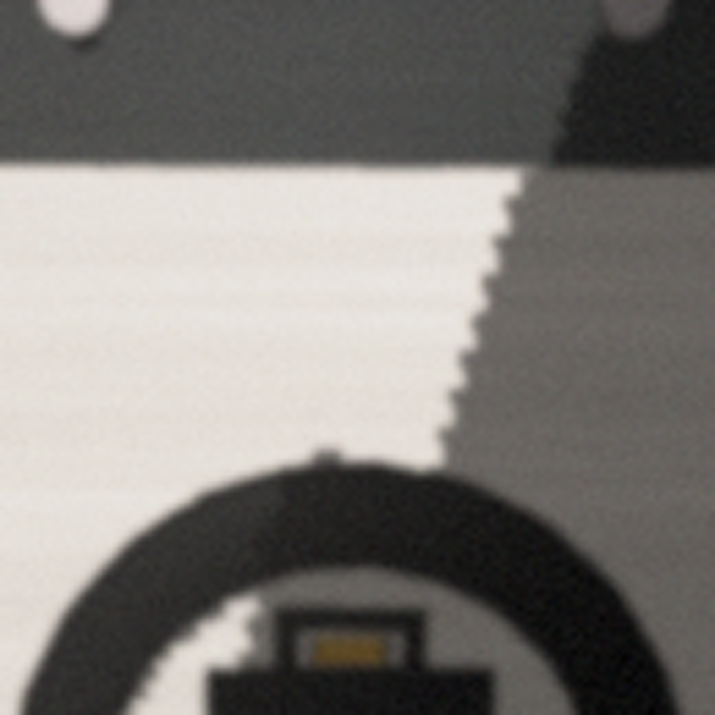

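View pics/s12f.png

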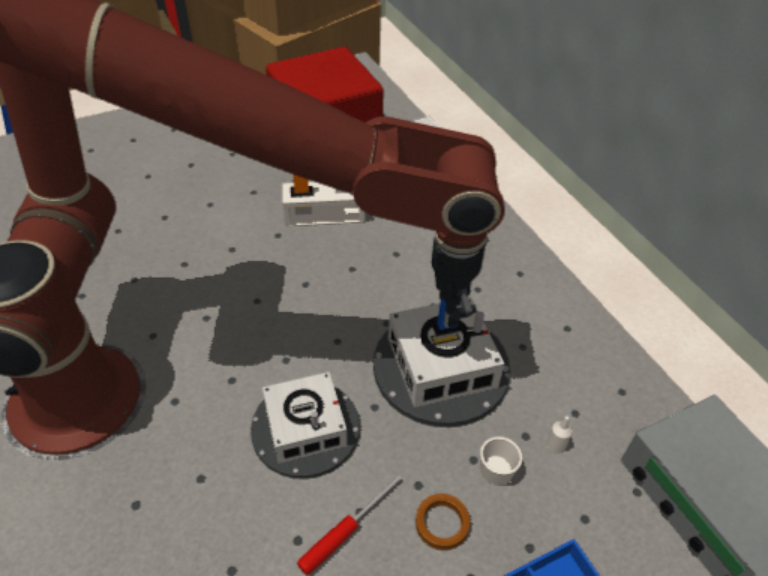

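```bash
python3 -m jog '[[[0.0007,0,0,0,1],[0.0007,0,0,0,1],[0.0007,0,0,0,1],[0.0007,0,0,0,1],[0.0007,0,0,0,1]]]' 40; python3 go.py 0.5915 -0.2127 0.133 79.9; python3 go.py 0.5915 -0.2127 0.133 79.9
```

```text
t: 18.3
tool_pos: [0.5919, -0.2126, 0.133]
tool_rot: [-1.084, 1.287, 1.076]
contact_force: [-0.1, 0.1, -1.5]
opening: 0.0135
shift [ 0.      0.0004 -0.0002] turn 0.0023 | curyaw 80.03 toolx [ 0.0027 -0.0035 -1.    ] pos [ 0.5919 -0.2126  0.133 ] q6 -1.859 F [-0.1  0.1 -1.5] op 0.0135 t 18.3
shift [ 0.      0.0004 -0.0002] turn 0.0023 | curyaw 80.03 toolx [ 0.0027 -0.0035 -1.    ] pos [ 0.5919 -0.2126  0.133 ] q6 -1.859 F [-0.1  0.1 -1.5] op 0.0135 t 18.3
```

```bash
python3 -c "
from station import ctrl
print(ctrl.finish_job())"
```

```text
the job is handed in; nothing more can be done
None
```

The job is handed in at about 18.3 s of the 64 s allowed; no verdict was reported.

**Collar:** I gripped the peg, turned it anticlockwise about 46.6° and released it. In the wrist close-up the lever points within about 1° of the red mark, slightly past it. The coarser top and side views disagreed, putting it 2.5° and 1.3° past. I trusted the close-up and did not correct it. In the last pictures the lever had not visibly moved since.

**Probe:** I took the blue-handled probe from the stand and lowered it through the slot.
- **Force:** the wrist force stayed around 1.5 N, which is roughly the probe's weight, so it was not forced.
- **Height:** the final tool height puts the band centre at about 88 mm, level with the slot. The last side picture, taken 0.7 mm higher, agreed to about 1 mm. I lowered that last 0.7 mm without a new picture.
- **Hold:** the probe is still gripped at 40 N, about 0.25° off upright and steady in the last readings.

**Other items:** I touched nothing else. The orange probe was still in its stand in the final side view. The turquoise probe and the wash bottle were hidden by the arm there, but looked undisturbed in earlier pictures.

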